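Stack washed wrist boards crosswise to air

ROBOT

A 6-joint arm with a two-finger parallel gripper is mounted at the origin on the work surface. World frame = base frame: x ahead of the robot, y to its left, z up, the work surface at z = 0. Lengths are in m, angles in rad, forces in N, time in s.
With the tool pointing down it reaches from about 0.425 to 0.95 m from the base axis. Payload 14.7 kg.
Tool frame: the origin (TCP) lies at the centre of the arm's flange, where the gripper is bolted on; the fingertips stand 173 mm ahead of it and the grasp point (between the pads) lies 155 mm ahead of it; x points along the fingers, y is the direction in which the jaws open and shut, and the axes are right-handed (so a half turn about x gives the same grasp; the last joint's range is limited). The gripper opens to 85 mm and grips with 20 to 120 N. Pads are 22 mm wide; open, the fingers measure 114 mm over their backs; the gripper's body (76 mm by 85 mm) begins 54 mm behind the grasp point. The pads swing forward as they close: fully open they stand 13 mm farther back than shut.
Start: joints at [-1.251, 0.48, 1.596, -0, 1.065, -0.047], TCP at [0.233, -0.607, 0.405] pointing down, gripper open.
Joint ranges: [-2.75, 2.75], [-0.82, 2.05], [0.23, 2.67], [-1.56, 4.7], [0.09, 2.69], [-2.92, 2.92]. Speed limits (rad/s): [1.89, 1.89, 2.39, 3.01, 3.01, 3.01].

INTERFACE

Orientations are given as a 3x3 rotation matrix whose columns are the frame's x, y, z axes.
In Python, from plant import arm gives the robot as it stands.
- The arm moves only by the tool drive_tool, never from a script. Its argument "commands" is a list of rows, each a list of 3 entries, a list of its own where there are three numbers: the shift along the tool's x, y, z in cm, then the turn, a rotation vector about the tool's x, y, z in rad, then the finger opening in cm, from 0 to 8.54. In form: [[[dx, dy, dz], [ax, ay, az], grip], ...]. A call has 1 to 8 rows; each row shifts and turns the commanded pose from where the row before left it, along the tool's axes as they then stand; what a row does not reach is not made up. A row lasts 1/12 s, in which the tool goes at most 41.7 mm and 7.16 degrees, less where a joint would pass 70% of its speed; a pose out of reach is approached as far as the arm can. A call is refused whole if a number of a shift passes 4.17 or a number of a turn 0.125, either way. A call with a gripper value outside its range is refused whole. The fingers move at their own pace and stop on an object; "force" is the grip in N (left out, the last holds). Time passes only in rows, so rows that do not move let the fingers close. It gives the time, the measured TCP pose, the force and the opening at its end, in the units of the state.
- arm.state(): the state, without advancing time (a new reading comes with each control period).
- arm.camera(name): name is "scene" or "top" or "wrist"; returns a dict with "image" (384x512x3 uint8, red, green, blue), "K" (3x3 intrinsics, pixels), "pose" (4x4, takes a point from camera to world coordinates); the wrist camera has in their place "tool_from_camera" (4x4, takes a point from camera to tool coordinates, whose origin is the TCP and whose axes are the tool frame's). Camera axes: x right, y down, z forward; pixel columns grow to the right and rows downward; lengths in m; the calibration is good to about 2 mm. A picture is of the moment at which its call begins: read the wrist's pose just before it. There is no depth.
- arm.job_done(): hands the job in, once; it reports no verdict.
Trained networks look in the newest picture that a camera, given by its name, has taken for a name from the list of things; names that differ only in an ending like _2 or _b are one class to them, and where a whole thing is asked for, a point or a joint stands for the part that bears it (a point fixed in the world has none). Each returns a list of dicts, best first, with "score" (0 to 1); they miss things now and then, are a little off and sometimes report something else, mostly with a low value. They report only what shows in the picture. A call takes as long as a camera call. They do not tell look-alikes from the thing itself.
- arm.recognise(target, camera): "point" ([row, column] in pixels, amid what is visible of it).
- arm.cut_out(target, camera): "mask" (384x512 bool, what is visible of it) and "point" ([row, column] in pixels, amid what is visible of it).
- arm.landmark_of(target, camera): "point" ([row, column] in pixels: a listed point, or the origin of a listed thing).
The state is a dict: "time": time; "joint_positions": joint angles; "joint_vel": joint speeds; "joint_torque": joint torques, N m; "ee_pos": TCP position; "orientation": TCP orientation; "force": force on the tool from outside, world axes, zero at the start; "wrist_torque": the same for the moment, N m; "opening": finger opening in m.
Only numpy, scipy, OpenCV 4.12 (cv2) and the standard library are available. Lean on these libraries where they do the work, as an engineer would, in place of code of your own. Each camera call takes 0.05 s, during which the arm holds its last target.

TASK

Three washed wrist boards are draining on the sloped rack, and a drying tower is begun in the steel tray: two boards side by side and one across them. Go on with it crosswise so that air reaches every board: first lay a board level and square across the bottom two, centred, near their free ends, to match the one opposite; then lay the last two across these in the same way, right above the bottom two. Do not shift the boards already laid, leave the short finger splint on the rack and everything else where it is.

Things in the scene. Friction and masses are not known exactly. Their poses are not given: they have to be found in the camera images.
- board_a_mid (a point): A drained wrist board: plain lacquered wood, 160 long x 36 wide x 12 mm thick, 45 g, a dark strap slot near each end. The point is the centre of the board; x along its length (up the slope), y across its width, z out of its upper face. At the start it lies on one of the rack's four lanes, its lower end on the lip; the three are alike and it does not matter which goes where in the tower.
- board_b_mid (a point): A drained wrist board: plain lacquered wood, 160 long x 36 wide x 12 mm thick, 45 g, a dark strap slot near each end. The point is the centre of the board; x along its length (up the slope), y across its width, z out of its upper face. At the start it lies on one of the rack's four lanes, its lower end on the lip; the three are alike and it does not matter which goes where in the tower.
- board_c_mid (a point): A drained wrist board: plain lacquered wood, 160 long x 36 wide x 12 mm thick, 45 g, a dark strap slot near each end. The point is the centre of the board; x along its length (up the slope), y across its width, z out of its upper face. At the start it lies on one of the rack's four lanes, its lower end on the lip; the three are alike and it does not matter which goes where in the tower.
- base_l_mid (a point): A wrist board: plain lacquered wood, 160 long x 36 wide x 12 mm thick, 45 g, a dark strap slot near each end. One of the two lying flat in the tray as the first layer, the one on the tray's +y side, about 55 mm from the tray's centre, lengthwise along the tray's x within about 3 degrees. The point is the centre of the board; x along its length, z up.
- base_r_mid (a point): A wrist board: plain lacquered wood, 160 long x 36 wide x 12 mm thick, 45 g, a dark strap slot near each end. One of the two lying flat in the tray as the first layer, the one on the tray's -y side, about 55 mm from the tray's centre, lengthwise along the tray's x within about 3 degrees. The point is the centre of the board; x along its length, z up.
- second_mid (a point): A wrist board: plain lacquered wood, 160 long x 36 wide x 12 mm thick, 45 g, a dark strap slot near each end. It already lies flat across base_l and base_r as the first board of the second layer, near their +x ends, about 56 mm from the tray's centre, lengthwise along the tray's y. The point is the centre of the board; x along its length, z up.
- splint_mid (a point): Short finger splint: the same wood, 95 long x 36 wide x 12 mm thick, on one of the rack's lanes among the boards; not part of the tower. Centre of the splint, axes as for the boards.
- tray_mid (a point): Fixed square steel drying tray, 250 x 250 mm, rim 4 mm thick and 8 mm above the tray's floor. The point is the centre of the floor's upper face, 8 mm above the table; x along the first two boards, y from one to the other, z up. Boards lying flat have their centres 6 mm (first layer), 18 mm (second), 30 mm (third) above it.
- rack_foot (a point): Fixed white draining rack, 276 wide (y), 145 deep, 140 mm high. Its low edge is turned away from the robot; its face rises at 35 degrees along its +x, towards the robot: a tool square to the boards leans 35 degrees, pointing down and back to the robot. The point is the middle of the lip's foot along the low edge, 40 mm above the table, at the lower end of the boards' undersides; x level, z up.
- rack_lane (a point): Centre of the rack's face, between its two middle lanes, level with the rib tops, 80 mm up the slope; axes as rack_foot. Four lanes 66 mm apart along y (33 and 99 mm either side), 30 mm free between neighbouring boards. Boards lie on two ribs, 25 mm over both; beside these the face lies 6 mm below the board's underside. The lip stands 8 mm above the boards' underside.
- vial: Bystander: round white strip vial with grey cap, 31 mm across, 52 mm tall; origin under its centre.
- meter: Bystander: hand-held glucose meter lying flat, 92 x 54 x 18 mm; origin under its centre.
- spray: Bystander: white spray bottle, 48 mm across, 158 mm tall; origin under its centre.
- lancet_box: Bystander: flat carton, 60 x 90 x 35 mm; origin under its centre.
- tape: Bystander: roll of tape lying flat, 68 mm across, 25 mm tall; origin under its centre.
There are look-alikes about, which are no part of the job. What is shaped like the part that bears board_a_mid but turquoise or yellow is not meant.

How it is judged:
On the way, in this order (a step that is already met when the one before it is completed fails the run):
1. second layer: a board lies level and released across the bottom pair, opposite the one already there (((x of board_a_mid in the frame of tray_mid between -0.075 and -0.038 m and y of board_a_mid in the frame of tray_mid between -0.02 and 0.02 m and z of board_a_mid in the frame of tray_mid between 0.014 and 0.022 m and angle between the x axis of board_a_mid and the y axis of tray_mid, either way round below 0.17 rad and angle between the z axis of board_a_mid and the z axis of tray_mid, either way round below 0.08 rad) or (x of board_b_mid in the frame of tray_mid between -0.075 and -0.038 m and y of board_b_mid in the frame of tray_mid between -0.02 and 0.02 m and z of board_b_mid in the frame of tray_mid between 0.014 and 0.022 m and angle between the x axis of board_b_mid and the y axis of tray_mid, either way round below 0.17 rad and angle between the z axis of board_b_mid and the z axis of tray_mid, either way round below 0.08 rad) or (x of board_c_mid in the frame of tray_mid between -0.075 and -0.038 m and y of board_c_mid in the frame of tray_mid between -0.02 and 0.02 m and z of board_c_mid in the frame of tray_mid between 0.014 and 0.022 m and angle between the x axis of board_c_mid and the y axis of tray_mid, either way round below 0.17 rad and angle between the z axis of board_c_mid and the z axis of tray_mid, either way round below 0.08 rad)) and contact force between each of board_a, board_b, board_c and the fingers below 0.3 N), for 0.2 s.
2. third layer: the other two lie level and released across the second layer, one above each bottom board (all of step 1 and ((y of board_a_mid in the frame of tray_mid between 0.038 and 0.075 m and x of board_a_mid in the frame of tray_mid between -0.02 and 0.02 m and z of board_a_mid in the frame of tray_mid between 0.026 and 0.034 m and angle between the x axis of board_a_mid and the x axis of tray_mid, either way round below 0.17 rad and angle between the z axis of board_a_mid and the z axis of tray_mid, either way round below 0.08 rad) or (y of board_b_mid in the frame of tray_mid between 0.038 and 0.075 m and x of board_b_mid in the frame of tray_mid between -0.02 and 0.02 m and z of board_b_mid in the frame of tray_mid between 0.026 and 0.034 m and angle between the x axis of board_b_mid and the x axis of tray_mid, either way round below 0.17 rad and angle between the z axis of board_b_mid and the z axis of tray_mid, either way round below 0.08 rad) or (y of board_c_mid in the frame of tray_mid between 0.038 and 0.075 m and x of board_c_mid in the frame of tray_mid between -0.02 and 0.02 m and z of board_c_mid in the frame of tray_mid between 0.026 and 0.034 m and angle between the x axis of board_c_mid and the x axis of tray_mid, either way round below 0.17 rad and angle between the z axis of board_c_mid and the z axis of tray_mid, either way round below 0.08 rad)) and ((y of board_a_mid in the frame of tray_mid between -0.075 and -0.038 m and x of board_a_mid in the frame of tray_mid between -0.02 and 0.02 m and z of board_a_mid in the frame of tray_mid between 0.026 and 0.034 m and angle between the x axis of board_a_mid and the x axis of tray_mid, either way round below 0.17 rad and angle between the z axis of board_a_mid and the z axis of tray_mid, either way round below 0.08 rad) or (y of board_b_mid in the frame of tray_mid between -0.075 and -0.038 m and x of board_b_mid in the frame of tray_mid between -0.02 and 0.02 m and z of board_b_mid in the frame of tray_mid between 0.026 and 0.034 m and angle between the x axis of board_b_mid and the x axis of tray_mid, either way round below 0.17 rad and angle between the z axis of board_b_mid and the z axis of tray_mid, either way round below 0.08 rad) or (y of board_c_mid in the frame of tray_mid between -0.075 and -0.038 m and x of board_c_mid in the frame of tray_mid between -0.02 and 0.02 m and z of board_c_mid in the frame of tray_mid between 0.026 and 0.034 m and angle between the x axis of board_c_mid and the x axis of tray_mid, either way round below 0.17 rad and angle between the z axis of board_c_mid and the z axis of tray_mid, either way round below 0.08 rad))), for 0.2 s.
At the end, for the whole second after the job is handed in: One board lies flat across the bottom pair opposite the one laid before, two across these: square within 10 degrees, centrelines 38 to 75 mm from the tray's centre, middles within 20 mm; released, at rest. The three laid before are within 15 mm, the splint within 30 mm, of where they lay (all of step 2 and linear speed of each of board_a, board_b, board_c below 0.02 m/s and distance of each of base_l_mid, base_r_mid, second_mid from where it was at the start of the episode below 0.015 m and distance of splint_mid from where it was at the start of the episode below 0.03 m); the robot touches nothing.
It fails at once if one of the three boards laid before is shifted by more than 25 mm (distance of any of base_l_mid, base_r_mid, second_mid from where it was at the start of the episode above 0.025 m).
It fails at once if the short splint is taken from its lane (moved more than 40 mm) (distance of splint_mid from where it was at the start of the episode above 0.04 m).
It fails at once if a bystander is knocked or pushed more than 30 mm (distance of any of vial, meter, spray, lancet_box, tape from where it was at the start of the episode above 0.03 m).
It also fails if it takes over 72 s, if anything falls off the work surface, if the arm or the gripper's body presses on something with over 40 N, if the wrist force passes 120 N, or if a joint passes its speed limit or range.

## Working session

There is one attempt and no reset: what is moved stays moved. The work goes in short steps, Python scripts to look and compute and a tool call to move; the robot and the scene stay as the last step left them, time stands still between calls to the robot, and variables do not carry over. Pictures are saved under pics/ and viewed, and the job is handed in when it is done.

Besides the shell and the picture viewer there is one more tool, called in YAML: its name, and indented under it one key for each argument. drive_tool: Moves the arm, as the interface text tells. Its arguments: {"type":"object","properties":{"commands":{"type":"array","items":{"type":"array"}},"force":{"type":"number"}},"required":["commands"]}

```bash
ls; mkdir -p pics
python3 - <<'E'
from plant import arm
import cv2,numpy as np
print(arm.state())
for n in ["scene","top","wrist"]:
    c=arm.camera(n); cv2.imwrite(f"pics/{n}0.png",c["image"][:,:,::-1])
    print(n,c["K"],c.get("pose"),c.get("tool_from_camera"))
    for t in ["board_a_mid","splint_mid","base_l_mid","base_r_mid","second_mid","tray_mid","rack_foot","rack_lane","vial","meter","spray","lancet_box","tape"]:
        print(t,[(np.round(d["point"],1).tolist(),round(d["score"],2)) for d in arm.landmark_of(t,n)])
E
```

```text
pics
{'time': 0.0, 'joint_positions': array([-1.25061440e+00,  4.80825243e-01,  1.59686942e+00,  7.04670907e-06,
        1.06507579e+00, -4.65811998e-02]), 'joint_vel': array([-0.00066484, -0.00112057, -0.00023432,  0.00055855, -0.00132458,
       -0.00068402]), 'joint_torque': array([-3.27032045e-03, -9.50657344e+01, -4.30197144e+01, -4.52506974e-04,
        1.19812365e-02, -9.66115704e-05]), 'ee_pos': array([ 0.23305712, -0.6065704 ,  0.4040782 ]), 'orientation': array([[-3.64850488e-04,  3.58592313e-01, -9.33494199e-01],
       [ 1.11988817e-03, -9.33493529e-01, -3.58592494e-01],
       [-9.99999306e-01, -1.17624176e-03, -6.09977220e-05]]), 'force': array([ 0.1381638 ,  0.44261464, -0.16160096]), 'wrist_torque': array([ 0.03560239, -0.0090197 ,  0.00261643]), 'opening': 0.08569250913486841}
scene [[455.10835733   0.         255.92003441]
 [  0.         455.10835733 190.42539429]
 [  0.           0.           1.        ]] [[-0.59708228  0.50390108 -0.6241606   1.27973125]
 [ 0.80217122  0.37142134 -0.46751205  0.67792001]
 [-0.00375326 -0.77982683 -0.62598404  0.88126717]
 [ 0.    
[... 1472 characters left out ...]
 198.6], 0.63)]
spray [([121.8, 273.5], 0.96), ([155.5, 171.4], 0.19)]
lancet_box [([244.2, 338.2], 0.87)]
tape [([232.8, 272.8], 0.53)]
wrist [[267.68527217   0.         255.68211887]
 [  0.         267.68527217 189.37218706]
 [  0.           0.           1.        ]] None [[-4.74035894e-04 -2.82628585e-01  9.59229304e-01  3.08428766e-02]
 [ 9.99999025e-01 -1.39389612e-03  8.34842551e-05 -1.49422355e-03]
 [ 1.31347097e-03  9.59228409e-01  2.82628970e-01 -7.16785682e-02]
 [ 0.00000000e+00  0.00000000e+00  0.00000000e+00  1.00000000e+00]]
board_a_mid []
splint_mid []
base_l_mid []
base_r_mid []
second_mid []
tray_mid []
rack_foot []
rack_lane []
vial []
meter []
spray []
lancet_box []
tape []
```

Run:
```python
import cv2
for n in ["scene","top"]:
    a=cv2.imread(f"pics/{n}0.png"); 
    if n=="top": a=a[80:300,80:440]; s=2.2
    else: a=a[110:310,90:430]; s=2.3
    a=cv2.resize(a,None,fx=s,fy=s,interpolation=cv2.INTER_CUBIC)
    cv2.imwrite(f"pics/{n}0z.png",a); print(a.shape)
```

```text
(460, 782, 3)
(484, 792, 3)
```

View pics/scene0z.png

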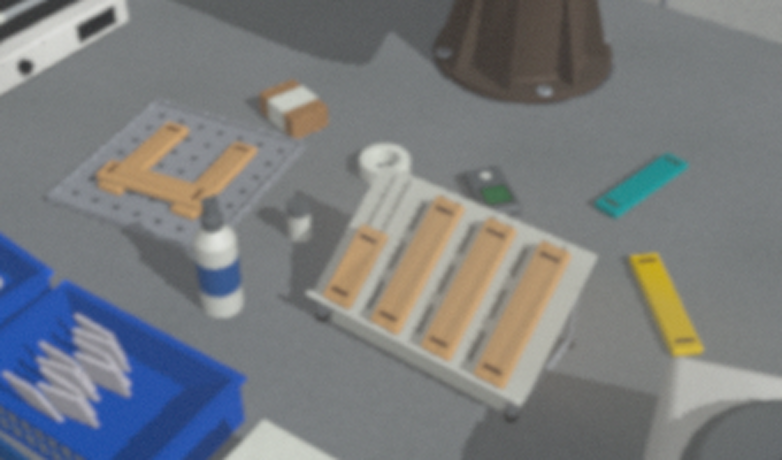

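View pics/top0z.png

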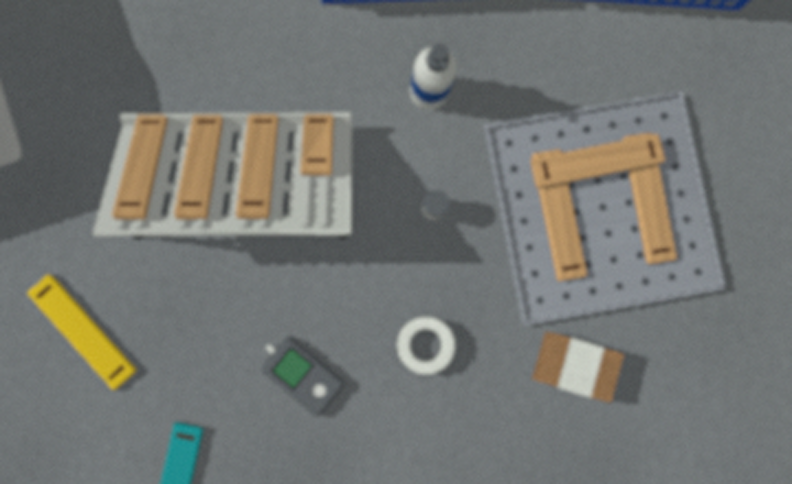

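```bash
cat > h.py <<'E'
import numpy as np, cv2
from scipy.spatial.transform import Rotation as R
from scipy.optimize import least_squares
TOP=dict(K=np.array([[378.91521316,0,250.84655289],[0,378.91521316,187.20679742],[0,0,1]]),
P=np.array([[0.01404922,-0.99514801,0.09738096,0.407099],[-0.99983859,-0.01507235,-0.00977881,0.07690297],[0.01119912,-0.09722786,-0.99519914,1.02261914],[0,0,0,1]]))
SC=dict(K=np.array([[455.10835733,0,255.92003441],[0,455.10835733,190.42539429],[0,0,1]]),
P=np.array([[-0.59708228,0.50390108,-0.6241606,1.27973125],[0.80217122,0.37142134,-0.46751205,0.67792001],[-0.00375326,-0.77982683,-0.62598404,0.88126717],[0,0,0,1]]))
TW=np.array([[-4.74035894e-04,-2.82628585e-01,9.59229304e-01,3.08428766e-02],[9.99999025e-01,-1.39389612e-03,8.34842551e-05,-1.49422355e-03],[1.31347097e-03,9.59228409e-01,2.82628970e-01,-7.16785682e-02],[0,0,0,1]])
KW=np.array([[267.68527217,0,255.68211887],[0,267.68527217,189.37218706],[0,0,1]])
def wcam(s):
    T=np.eye(4);T[:3,:3]=s["orientation"];T[:3,3]=s["ee_pos"];return dict(K=KW,P=T@TW)
def proj(c,X):
    X=np.atleast_2d(X);q=(X-c["P"][:3,3])@c["P"][:3,:3];q=q@c["K"].T;return q[:,:2]/q[:,2:]
def hit(c,uv,z):
    uv=np.atleast_2d(uv);d=np.c_[uv,np.ones(len(uv))]@np.linalg.inv(c["K"]).T@c["P"][:3,:3].T;o=c["P"][:3,3]
    return o+d*((z-o[2])/d[:,2])[:,None]
S35,C35=np.sin(np.radians(35)),np.cos(np.radians(35))
E
python3 - <<'E'
from h import *
rc=lambda *p:np.array([[q[1],q[0]] for q in p])
for n,c,d in [("top",TOP,dict(tray=([173.4,351.5],.008),foot=([133.8,188.7],.04),lane=([157,183.6],.0859),bl=([179.4,335.8],.014),br=([168.4,378.3],.014),sec=([153,351.2],.026),vial=([175,280.5],0),meter=([252.8,219.2],0),spray=([121.8,273.5],0),box=([244.2,338.2],0),tape=([232.8,272.8],0))),
 ("sc",SC,dict(tray=([183.5,168.2],.008),foot=([258.4,266.4],.04),lane=([228.2,285],.0859),bl=([188.6,181.6],.014),br=([175,155.7],.014),sec=([189.8,157.6],.026),vial=([212.2,217.4],0),meter=([196.2,304.3],0),spray=([240.2,188.4],0),box=([162.9,215.7],0),tape=([182.6,252.9],0)))]:
  for k,(p,z) in d.items(): print(n,k,hit(c,rc(p),z)[0].round(3))
# segmentation of wood
for n,c in [("top",TOP),("scene",SC)]:
    im=cv2.imread(f"pics/{n}0.png"); hsv=cv2.cvtColor(im,cv2.COLOR_BGR2HSV)
    m=cv2.inRange(hsv,(5,60,90),(20,255,255)); k,l,st,ce=cv2.connectedComponentsWithStats(m)
    for i in range(1,k):
        if st[i,4]>60:
            r=cv2.minAreaRect(np.argwhere(l==i)[:,::-1].astype(np.float32)); print(n,st[i].tolist(),ce[i].round(1),np.round(cv2.boxPoints(r),1).tolist())
    cv2.imwrite(f"pics/seg_{n}.png",m)
E
```

```text
top tray [ 0.548 -0.205  0.008]
top foot [0.642 0.233 0.04 ]
top lane [0.572 0.237 0.086]
top bl [ 0.53  -0.161  0.014]
top br [ 0.562 -0.276  0.014]
top sec [ 0.601 -0.2    0.026]
top vial [ 0.542 -0.013  0.   ]
top meter [0.33  0.149 0.   ]
top spray [0.689 0.007 0.   ]
top box [ 0.357 -0.169  0.   ]
top tape [0.385 0.006 0.   ]
sc tray [ 0.544 -0.216  0.008]
sc foot [0.642 0.232 0.04 ]
sc lane [0.565 0.234 0.086]
sc bl [ 0.543 -0.158  0.014]
sc br [ 0.541 -0.273  0.014]
sc sec [ 0.6   -0.201  0.026]
sc vial [ 0.549 -0.01   0.   ]
sc meter [0.336 0.155 0.   ]
sc spray [0.684 0.001 0.   ]
sc box [ 0.363 -0.177  0.   ]
sc tape [ 0.375 -0.012  0.   ]
top [469, 0, 43, 71, 200] [483.  37.] [[464.1000061035156, 4.599999904632568], [501.8999938964844, -0.4000000059604645], [511.1000061035156, 70.0], [473.29998779296875, 74.9000015258789]]
top [77, 29, 11, 15, 84] [81.4 35.3] [[75.9000015258789, 29.700000762939453], [82.19999694824219, 27.600000381469727], [87.30000305175781, 42.900001525878906], [81.0, 45.0]]
top [131, 132, 25, 48, 714] [143.4 155.9] [[130.3000030517578, 178.1999969482422
[... 2482 characters left out ...]
59, 860] [271.1 224.8] [[250.3000030517578, 248.8000030517578], [279.79998779296875, 193.5], [292.1000061035156, 200.10000610351562], [262.6000061035156, 255.39999389648438]]
scene [273, 205, 41, 62, 930] [293.3 235.3] [[272.1000061035156, 260.0], [301.8999938964844, 203.1999969482422], [314.8999938964844, 210.0], [285.0, 266.79998779296875]]
scene [231, 208, 27, 36, 475] [244.  225.4] [[229.60000610351562, 238.10000610351562], [247.0, 206.10000610351562], [258.70001220703125, 212.5], [241.1999969482422, 244.39999389648438]]
scene [296, 215, 42, 64, 991] [316.7 246.4] [[295.0, 272.0], [325.1000061035156, 213.39999389648438], [338.6000061035156, 220.3000030517578], [308.5, 278.8999938964844]]
```

```bash
cat >> h.py <<'E'
def box(T,l=.16,w=.036,h=.012):
    c=np.array([[a,b,d] for a in(-l/2,l/2) for b in(-w/2,w/2) for d in(-h/2,h/2)]);return c@T[:3,:3].T+T[:3,3]
def render(c,boxes,sh=(384,512)):
    s=4;m=np.zeros((sh[0]*s,sh[1]*s),np.uint8)
    for b in boxes:
        p=(proj(c,b)+.5)*s-.5; cv2.fillConvexPoly(m,cv2.convexHull((p*16).round().astype(np.int32)),255,shift=4)
    return cv2.GaussianBlur(cv2.resize(m,sh[::-1],interpolation=cv2.INTER_AREA).astype(np.float32)/255,(0,0),1.2)
def flat(x,y,yaw,z):
    T=np.eye(4);T[:3,:3]=R.from_euler('z',yaw).as_matrix();T[:3,3]=x,y,z;return T
def rackboard(fx,fy,yaw,lane,l=.16,up=0.):
    # rack frame: x level towards robot (yaw~pi), y=z cross x
    Rz=R.from_euler('z',yaw).as_matrix();Ry=np.array([[C35,0,-S35],[0,1,0],[S35,0,C35]])
    T=np.eye(4);T[:3,:3]=Rz@Ry
    T[:3,3]=np.array([fx,fy,.04])+Rz@(Ry@np.array([l/2+up,0,.006])+[0,lane,0]);return T
def wood(im):
    hsv=cv2.cvtColor(im,cv2.COLOR_RGB2HSV)
    return cv2.inRange(hsv,(5,60,90),(20,255,255))
E
cat > fit.py <<'E'
from h import *
from scipy.optimize import minimize
M={}
for n in ["top","scene"]:
    m=wood(cv2.imread(f"pics/{n}0.png")[:,:,::-1]); m=cv2.morphologyEx(m,cv2.MORPH_CLOSE,np.ones((5,5),np.uint8)); 
    M[n]=m
def sel(n,x0,y0,x1,y1):
    o=np.zeros_like(M[n]);o[y0:y1,x0:x1]=M[n][y0:y1,x0:x1];return cv2.GaussianBlur(o.astype(np.float32)/255,(0,0),1.2)
def go(f,x0,sc,obs):
    def L(q):
        v=np.array(q)*sc+x0
        return sum(((render(c,f(v))-o)**2).sum() for c,o in obs)
    r=minimize(L,np.zeros(len(x0)),method="Powell",options=dict(xtol=.02,ftol=1e-4));
    return r.x*sc+x0,r.fun
tray=lambda v:[box(flat(v[0],v[1],v[2],.014)),box(flat(v[3],v[4],v[5],.014)),box(flat(v[6],v[7],v[8]+np.pi/2,.026))]
x0=[.540,-.158,.17,.555,-.275,.17,.6,-.2,.17]
sc=np.array([.01,.01,.05]*3)
T=sel("top",315,135,395,215);S=sel("scene",128,158,206,212)
rk=lambda v:[box(rackboard(v[0],v[1],v[2],l)) for l in (-.099,-.033,.033)]+[box(rackboard(v[0],v[1],v[2],.099,.095),.095)]
RT=sel("top",125,125,236,185);RS=sel("scene",225,190,342,285)
for obs in ["t","s","ts"]:
    o=[(TOP,T)]*("t" in obs)+[(SC,S)]*("s" in obs); r=go(tray,np.array(x0),sc,o);print(obs,"tray",r[0].round(4),r[1])
    o=[(TOP,RT)]*("t" in obs)+[(SC,RS)]*("s" in obs); r=go(rk,np.array([.642,.233,np.pi]),np.array([.01,.01,.05]),o);print(obs,"rack",r[0].round(4),r[1])
E
python3 fit.py
```

```text
t tray [ 0.536  -0.1556  0.1935  0.5583 -0.267   0.162   0.601  -0.1995  0.2197] 9.345298
t rack [0.6408 0.2368 3.1599] 52.61879
s tray [ 0.534  -0.1602  0.1886  0.557  -0.2695  0.1882  0.6006 -0.2016  0.2084] 23.49797
s rack [0.6397 0.2349 3.1591] 53.855423
ts tray [ 0.5365 -0.1568  0.181   0.5579 -0.2671  0.177   0.601  -0.2001  0.2194] 48.42047
ts rack [0.6411 0.2361 3.1587] 124.15901
```

Run:
```python
from h import *
c=np.array([[487,127],[684,95],[727,288],[528,323]])/2.2+80
h=hit(TOP,c,.016);print(h.round(4),h.mean(0))
s=np.array([[155,102],[303,150],[180,245],[48,197]])/2.3+[90,110]
g=hit(SC,s,.016);print(g.round(4),g.mean(0))
for q in (h,): 
  d=[q[(i+1)%4]-q[i] for i in range(4)]; print([ (np.hypot(*v[:2]).round(3),np.degrees(np.arctan2(v[1],v[0])).round(1)) for v in d])
d=[g[(i+1)%4]-g[i] for i in range(4)]; print([ (np.hypot(*v[:2]).round(3),np.degrees(np.arctan2(v[1],v[0])).round(1)) for v in d])
# rack lanes & overlay
im=cv2.imread("pics/top0.png")
for l in (-.099,-.033,.033):
    T=rackboard(.641,.236,3.159,l);print(l,T[:3,3].round(4),T[:3,0].round(3))
```

```text
[[ 0.6423 -0.0679  0.016 ]
 [ 0.6867 -0.3123  0.016 ]
 [ 0.4486 -0.3593  0.016 ]
 [ 0.403  -0.1176  0.016 ]] [ 0.54513849 -0.21426569  0.016     ]
[[ 0.4583 -0.3521  0.016 ]
 [ 0.4195 -0.1015  0.016 ]
 [ 0.6595 -0.0979  0.016 ]
 [ 0.6953 -0.3036  0.016 ]] [ 0.55812607 -0.21379193  0.016     ]
[(np.float64(0.248), np.float64(-79.7)), (np.float64(0.243), np.float64(-168.8)), (np.float64(0.246), np.float64(100.7)), (np.float64(0.244), np.float64(11.7))]
[(np.float64(0.254), np.float64(98.8)), (np.float64(0.24), np.float64(0.9)), (np.float64(0.209), np.float64(-80.1)), (np.float64(0.242), np.float64(-168.4))]
-0.099 [0.5772 0.3339 0.0908] [-0.819 -0.014  0.574]
-0.033 [0.5783 0.2679 0.0908] [-0.819 -0.014  0.574]
0.033 [0.5795 0.2019 0.0908] [-0.819 -0.014  0.574]
```

```bash
cat >> h.py <<'E'
import json
RK=(.641,.236,3.159); TR=(.546,-.213,.19)
def toolrack(lane,dist,along=0.,across=0.):
    B=rackboard(*RK,lane);x,y,z=B[:3,0],B[:3,1],B[:3,2]
    T=np.eye(4);T[:3,:3]=np.c_[-z,y,x];T[:3,3]=B[:3,3]+dist*z+along*x+across*y;return T
def toolflat(px,py,pz,ydir):
    # tool pointing down, tool y at world angle ydir
    y=np.array([np.cos(ydir),np.sin(ydir),0]);x=np.array([0,0,-1.]);T=np.eye(4);T[:3,:3]=np.c_[x,y,np.cross(x,y)];T[:3,3]=px,py,pz;return T
def cur(s=None):
    if s is None:
        from plant import arm; s=arm.state()
    T=np.eye(4);T[:3,:3]=s["orientation"];T[:3,3]=s["ee_pos"];return T
def plan(A,B,n,grip,smooth=False):
    """print rows A->B"""
    rv=R.from_matrix(A[:3,:3].T@B[:3,:3]).as_rotvec();C=A.copy();out=[]
    for i in range(1,n+1):
        f=i/n
        if smooth: f=f*f*(3-2*f)
        G=np.eye(4);G[:3,:3]=A[:3,:3]@R.from_rotvec(rv*f).as_matrix();G[:3,3]=A[:3,3]+f*(B[:3,3]-A[:3,3])
        d=np.round(C[:3,:3].T@(G[:3,3]-C[:3,3])*100,2);w=np.round(R.from_matrix(C[:3,:3].T@G[:3,:3]).as_rotvec(),3)
        out.append([d.tolist(),w.tolist(),grip]);C[:3,3]+=C[:3,:3]@d/100;C[:3,:3]=C[:3,:3]@R.from_rotvec(w).as_matrix()
    for i in range(0,n,8): print(json.dumps(out[i:i+8]).replace(" ",""))
    return C
E
python3 - <<'E'
from h import *
A=cur();B=toolrack(-.099,.27);print(B.round(3))
C=plan(A,B,32,5.4)
E
```

```text
[[-0.573  0.017 -0.819  0.732]
 [-0.01  -1.    -0.014  0.337]
 [-0.819  0.     0.574  0.312]
 [ 0.     0.     0.     1.   ]]
[[[0.29,-2.19,-2.51],[0.011,-0.019,-0.003],5.4],[[0.25,-2.22,-2.5],[0.01,-0.019,-0.004],5.4],[[0.21,-2.25,-2.47],[0.011,-0.019,-0.003],5.4],[[0.17,-2.27,-2.46],[0.01,-0.019,-0.003],5.4],[[0.13,-2.29,-2.43],[0.011,-0.018,-0.004],5.4],[[0.1,-2.32,-2.41],[0.01,-0.019,-0.003],5.4],[[0.06,-2.34,-2.39],[0.011,-0.019,-0.003],5.4],[[0.02,-2.37,-2.36],[0.011,-0.019,-0.004],5.4]]
[[[-0.02,-2.4,-2.34],[0.01,-0.019,-0.003],5.4],[[-0.05,-2.42,-2.31],[0.011,-0.019,-0.003],5.4],[[-0.09,-2.44,-2.29],[0.01,-0.019,-0.004],5.4],[[-0.12,-2.47,-2.26],[0.011,-0.019,-0.003],5.4],[[-0.16,-2.49,-2.23],[0.01,-0.019,-0.003],5.4],[[-0.19,-2.52,-2.2],[0.011,-0.019,-0.004],5.4],[[-0.22,-2.54,-2.16],[0.011,-0.018,-0.003],5.4],[[-0.26,-2.57,-2.14],[0.01,-0.019,-0.003],5.4]]
[[[-0.29,-2.58,-2.11],[0.011,-0.019,-0.004],5.4],[[-0.31,-2.61,-2.07],[0.01,-0.019,-0.003],5.4],[[-0.35,-2.64,-2.03],[0.011,-0.019,-0.003],5.4],[[-0.38,-2.65,-2.01],[0.01,-0.019,-0.004],5.4],[[-0.4,-2.68,-1.97],[0.011,-0.019,-0.003],5.4],[[-0.43,-2.7,-1.93],[0.011,-0.019,-0.003],5.4],[[-0.47,-2.72,-1.89],[0.01,-0.019,-0.004],5.4],[[-0.48,-2.74,-1.85],[0.011,-0.018,-0.003],5.4]]
[[[-0.51,-2.77,-1.82],[0.01,-0.019,-0.003],5.4],[[-0.54,-2.78,-1.78],[0.011,-0.019,-0.004],5.4],[[-0.56,-2.81,-1.74],[0.01,-0.019,-0.003],5.4],[[-0.58,-2.82,-1.7],[0.011,-0.019,-0.003],5.4],[[-0.61,-2.85,-1.65],[0.011,-0.019,-0.004],5.4],[[-0.63,-2.86,-1.62],[0.01,-0.019,-0.003],5.4],[[-0.65,-2.89,-1.57],[0.011,-0.019,-0.003],5.4],[[-0.67,-2.9,-1.53],[0.01,-0.019,-0.004],5.4]]
```

drive_tool:
  commands:
    - [[0.29,-2.19,-2.51],[0.011,-0.019,-0.003],5.4]
    - [[0.25,-2.22,-2.5],[0.01,-0.019,-0.004],5.4]
    - [[0.21,-2.25,-2.47],[0.011,-0.019,-0.003],5.4]
    - [[0.17,-2.27,-2.46],[0.01,-0.019,-0.003],5.4]
    - [[0.13,-2.29,-2.43],[0.011,-0.018,-0.004],5.4]
    - [[0.1,-2.32,-2.41],[0.01,-0.019,-0.003],5.4]
    - [[0.06,-2.34,-2.39],[0.011,-0.019,-0.003],5.4]
    - [[0.02,-2.37,-2.36],[0.011,-0.019,-0.004],5.4]

```text
time: 2.77
ee_pos: [0.3583, -0.3695, 0.3816]
orientation: [[-0.152, 0.276, -0.949], [-0.023, -0.961, -0.275], [-0.988, -0.02, 0.152]]
force: [0.6, -0.2, 0.2]
opening: 0.0541
```

drive_tool:
  commands:
    - [[-0.02,-2.4,-2.34],[0.01,-0.019,-0.003],5.4]
    - [[-0.05,-2.42,-2.31],[0.011,-0.019,-0.003],5.4]
    - [[-0.09,-2.44,-2.29],[0.01,-0.019,-0.004],5.4]
    - [[-0.12,-2.47,-2.26],[0.011,-0.019,-0.003],5.4]
    - [[-0.16,-2.49,-2.23],[0.01,-0.019,-0.003],5.4]
    - [[-0.19,-2.52,-2.2],[0.011,-0.019,-0.004],5.4]
    - [[-0.22,-2.54,-2.16],[0.011,-0.018,-0.003],5.4]
    - [[-0.26,-2.57,-2.14],[0.01,-0.019,-0.003],5.4]

```text
time: 3.43
ee_pos: [0.4831, -0.1334, 0.3584]
orientation: [[-0.3, 0.191, -0.935], [-0.033, -0.981, -0.19], [-0.953, -0.026, 0.301]]
force: [1.3, -0.2, 0.1]
opening: 0.0541
```

drive_tool:
  commands:
    - [[-0.29,-2.58,-2.11],[0.011,-0.019,-0.004],5.4]
    - [[-0.31,-2.61,-2.07],[0.01,-0.019,-0.003],5.4]
    - [[-0.35,-2.64,-2.03],[0.011,-0.019,-0.003],5.4]
    - [[-0.38,-2.65,-2.01],[0.01,-0.019,-0.004],5.4]
    - [[-0.4,-2.68,-1.97],[0.011,-0.019,-0.003],5.4]
    - [[-0.43,-2.7,-1.93],[0.011,-0.019,-0.003],5.4]
    - [[-0.47,-2.72,-1.89],[0.01,-0.019,-0.004],5.4]
    - [[-0.48,-2.74,-1.85],[0.011,-0.018,-0.003],5.4]

```text
time: 4.1
ee_pos: [0.6078, 0.1024, 0.335]
orientation: [[-0.443, 0.103, -0.891], [-0.028, -0.994, -0.101], [-0.896, -0.02, 0.443]]
force: [0.6, 0.1, 0.2]
opening: 0.0541
```

drive_tool:
  commands:
    - [[-0.51,-2.77,-1.82],[0.01,-0.019,-0.003],5.4]
    - [[-0.54,-2.78,-1.78],[0.011,-0.019,-0.004],5.4]
    - [[-0.56,-2.81,-1.74],[0.01,-0.019,-0.003],5.4]
    - [[-0.58,-2.82,-1.7],[0.011,-0.019,-0.003],5.4]
    - [[-0.61,-2.85,-1.65],[0.011,-0.019,-0.004],5.4]
    - [[-0.63,-2.86,-1.62],[0.01,-0.019,-0.003],5.4]
    - [[-0.65,-2.89,-1.57],[0.011,-0.019,-0.003],5.4]
    - [[-0.67,-2.9,-1.53],[0.01,-0.019,-0.004],5.4]

```text
time: 4.77
ee_pos: [0.7325, 0.3381, 0.3118]
orientation: [[-0.575, 0.017, -0.818], [-0.01, -1.0, -0.014], [-0.818, -0.0, 0.575]]
force: [0.2, -0.5, 0.2]
opening: 0.054
```

Run:
```python
from h import *
from plant import arm
s=arm.state();print(cur(s).round(3),s["joint_positions"].round(2),s["opening"],s["time"])
c=arm.camera("wrist");cv2.imwrite("pics/w1.png",cv2.resize(c["image"][:,:,::-1],None,fx=1.5,fy=1.5,interpolation=cv2.INTER_CUBIC));np.save("w1.npy",c["image"])
import pickle;pickle.dump(s,open("w1.pkl","wb"))
```

```text
[[-0.575  0.017 -0.818  0.732]
 [-0.01  -1.    -0.014  0.338]
 [-0.818 -0.     0.575  0.312]
 [ 0.     0.     0.     1.   ]] [0.35 0.99 0.9  0.19 1.83 1.9 ] 0.05402974394839944 4.7667
```

View pics/w1.png

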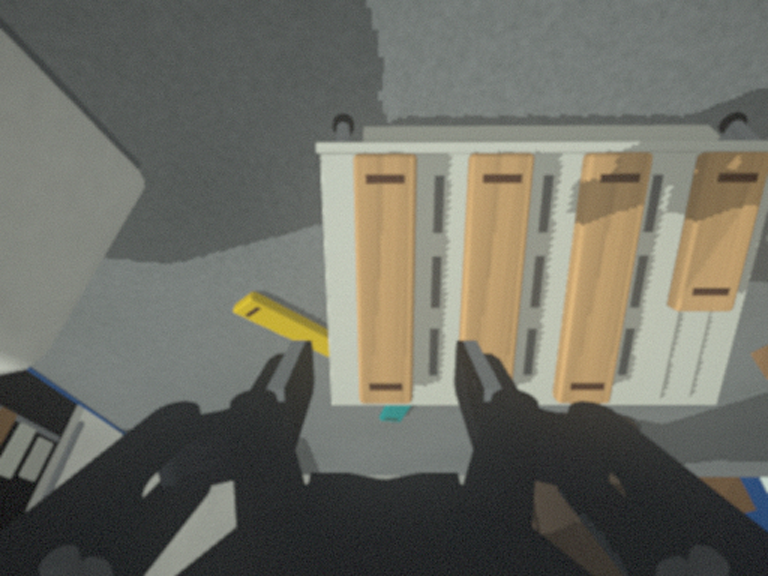

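Run:
```python
from h import *
import pickle
s=pickle.load(open("w1.pkl","rb"));W=wcam(s);T=cur(s)
for d in (.155,.16,.165,.17,.173,.18):
    X=[T[:3,:3]@np.array([d,q,zz])+T[:3,3] for q in (.027,-.027) for zz in (-.011,0.011)];print(d,proj(W,X).round(1).tolist())
im=np.load("w1.npy");m=wood(im);
def fitr(o,l0):
    from scipy.optimize import minimize
m=cv2.morphologyEx(m,cv2.MORPH_CLOSE,np.ones((5,5),np.uint8))
roi=np.zeros_like(m);roi[95:225,220:433]=1;o=m*roi
cv2.imwrite("pics/w1m.png",o)
# edges at rows for each board: left/right columns
for r in (115,130,150,170,190,205,215):
    row=o[r];d=np.diff((row>0).astype(int));print(r,np.flatnonzero(d).tolist())
    z=[]
for l,L in ((-.099,.16),(-.033,.16),(.033,.16),(.099,.095)):
    B=rackboard(*RK,l,L)
    q=proj(W,np.array([B[:3,:3]@np.array([a,b,.006])+B[:3,3] for a in(-L/2,L/2) for b in(-.018,.018)]));print(l,q.round(1).tolist())
```

```text
0.155 [[311.7, 234.7], [309.3, 272.4], [205.6, 234.9], [207.8, 272.5]]
0.16 [[309.8, 230.5], [307.6, 267.1], [207.3, 230.6], [209.4, 267.2]]
0.165 [[308.0, 226.5], [305.9, 262.2], [208.9, 226.7], [210.9, 262.3]]
0.17 [[306.3, 222.8], [304.4, 257.5], [210.4, 223.0], [212.2, 257.7]]
0.173 [[305.4, 220.7], [303.5, 254.9], [211.2, 220.9], [213.0, 255.0]]
0.18 [[303.3, 216.1], [301.6, 249.1], [213.1, 216.2], [214.7, 249.2]]
115 [235, 277, 311, 354, 387, 432]
130 [235, 276, 310, 353, 385, 430]
150 [236, 276, 309, 351, 382, 426]
170 [236, 276, 308, 349, 379, 423]
190 [237, 276, 307, 347, 377, 419]
205 [237, 275, 306, 346, 375, 417]
215 [237, 275, 306, 345, 373, 415]
-0.099 [[237.5, 100.2], [281.0, 100.2], [240.8, 269.3], [276.9, 269.3]]
-0.033 [[317.3, 100.1], [360.8, 100.1], [307.0, 269.2], [343.1, 269.2]]
0.033 [[397.1, 100.0], [440.6, 100.0], [373.2, 269.2], [409.3, 269.1]]
0.099 [[476.9, 99.9], [520.4, 99.9], [453.0, 207.8], [491.8, 207.8]]
```

Run:
```python
from h import *
import pickle
s=pickle.load(open("w1.pkl","rb"));W=wcam(s)
rows=[115,130,150,170,190,205,215]
obs={-.099:[(235,277),(235,276),(236,276),(236,276),(237,276),(237,275),(237,275)],-.033:[(311,354),(310,353),(309,351),(308,349),(307,347),(306,346),(306,345)],.033:[(387,432),(385,430),(382,426),(379,423),(377,419),(375,417),(373,415)]}
ends={-.099:(102.7,268.7),-.033:(102.7,268.5),.033:(101.8,268.5)}
off=np.zeros(3)
def res(v,full=True):
    # v: fx,fy,yaw, dn, lane offsets
    e=[]
    for i,l in enumerate(obs):
        B=rackboard(v[0],v[1],v[2],l+(v[4+i] if len(v)>4 else 0));B[:3,3]+=v[3]*B[:3,2]
        f=lambda a,b:proj(W,B[:3,:3]@np.array([a,b,.006])+B[:3,3])[0]
        for sgn,k in ((-1,0),(1,1)):
            p0,p1=f(-.08,sgn*.018),f(.08,sgn*.018)
            for r,o in zip(rows,obs[l]):
                u=p0[0]+(p1[0]-p0[0])*(r-p0[1])/(p1[1]-p0[1]); e.append(u-(o[k]+.5))
        e+= [f(-.08,0)[1]-ends[l][0],f(.08,0)[1]-ends[l][1]]
    return np.array(e)
r=least_squares(lambda v:res(v)*1.,[.641,.236,3.159,0]);print(r.x.round(4),np.sqrt((r.fun**2).mean()))
r=least_squares(lambda v:np.r_[res(v),v[4:]*1000],[.641,.236,3.159,0,0,0,0]);print(r.x.round(4),np.sqrt((r.fun**2).mean()))
r=least_squares(lambda v:np.r_[res(np.r_[v[:3],0,v[3:]]),v[3:]*1000],[.641,.236,3.159,0,0,0]);print("dn=0",r.x.round(4),np.sqrt((r.fun**2).mean()))
```

```text
[ 6.3900e-01  2.3890e-01  3.1667e+00 -3.1000e-03] 1.075369748575812
[ 6.3960e-01  2.3970e-01  3.1684e+00 -8.0000e-04  1.0000e-03  1.0000e-04
 -1.0000e-03] 0.927495196659231
dn=0 [ 6.3970e-01  2.3990e-01  3.1681e+00  1.2000e-03  1.0000e-04 -1.3000e-03] 0.9378168162224279
```

```bash
sed -i 's/^RK=.*/RK=(.6397,.2385,3.165); TR=(.546,-.213,.19)/' h.py
python3 - <<'E'
from h import *
plan(cur(),toolrack(-.099,.19),4,5.4)
E
```

```text
[[[2.0,0.1,0.09],[-0.001,0.001,0.001],5.4],[[2.01,0.09,0.1],[-0.001,0.0,0.001],5.4],[[2.0,0.1,0.1],[-0.0,0.001,0.001],5.4],[[2.01,0.09,0.1],[-0.001,0.0,0.001],5.4]]
```

drive_tool:
  commands:
    - [[2.0,0.1,0.09],[-0.001,0.001,0.001],5.4]
    - [[2.01,0.09,0.1],[-0.001,0,0.001],5.4]
    - [[2.0,0.1,0.1],[0,0.001,0.001],5.4]
    - [[2.01,0.09,0.1],[-0.001,0,0.001],5.4]
    - [[0,0,0],[0,0,0],5.4]

```text
time: 5.23
ee_pos: [0.6805, 0.3316, 0.2451]
orientation: [[-0.576, 0.023, -0.817], [-0.016, -1.0, -0.017], [-0.817, 0.003, 0.577]]
force: [-0.6, -1.6, -1.0]
opening: 0.0539
```

```bash
cat > look.py <<'E'
import sys
from h import *
from plant import arm
import pickle
n=sys.argv[1];cam=sys.argv[2] if len(sys.argv)>2 else "wrist"
s=arm.state();c=arm.camera(cam);pickle.dump((s,c["image"]),open(n+".pkl","wb"))
im=c["image"][:,:,::-1]
if cam=="top": im=im[80:300,80:440];f=2.2
elif cam=="scene": im=im[110:310,90:430];f=2.3
else: f=1.5
cv2.imwrite(f"pics/{n}.png",cv2.resize(im,None,fx=f,fy=f,interpolation=cv2.INTER_CUBIC))
print(s["time"],s["ee_pos"].round(4),s["opening"].round(4),s["force"].round(2),s["joint_positions"].round(2))
E
python3 look.py w2
```

```text
Traceback (most recent call last):
  File "look.py", line 12, in <module>
    print(s["time"],s["ee_pos"].round(4),s["opening"].round(4),s["force"].round(2),s["joint_positions"].round(2))
                                         ^^^^^^^^^^^^^^^^^^
AttributeError: 'float' object has no attribute 'round'
```

View pics/w2.png

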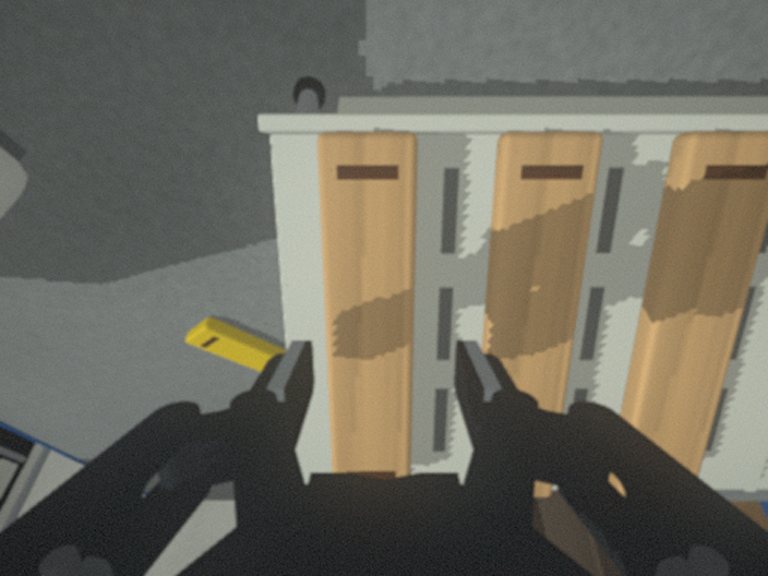

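```bash
sed -i 's/s\["opening"\].round(4)/round(s["opening"],4)/' look.py
python3 - <<'E'
from h import *
import pickle
s,im=pickle.load(open("w2.pkl","rb"));W=wcam(s);T=cur(s)
G=toolrack(-.099,.19);print((G[:3,:3].T@(T[:3,3]-G[:3,3])*1000).round(2), R.from_matrix(G[:3,:3].T@T[:3,:3]).as_rotvec().round(4))
for l in(-.099,-.033):
    B=rackboard(*RK,l)
    print((1.5*proj(W,np.array([B[:3,:3]@np.array([a,b,.006])+B[:3,3] for a in(-.08,0,.08) for b in(-.018,.018)]))).round(0).tolist())
print((1.5*proj(W,[T[:3,:3]@np.array([d,0,0])+T[:3,3] for d in (.16,.18,.2)])).round(1))
E
```

```text
[3.31 6.87 2.42] [ 0.002  -0.0036  0.0023]
[[315.0, 132.0], [418.0, 132.0], [325.0, 342.0], [414.0, 342.0], [333.0, 500.0], [410.0, 500.0]]
[[504.0, 131.0], [606.0, 131.0], [487.0, 341.0], [576.0, 341.0], [475.0, 500.0], [553.0, 499.0]]
[[387.8 373.9]
 [387.3 349.4]
 [386.8 330.1]]
```

drive_tool:
  commands:
    - [[0,0,0],[0,0,0],5.4]
    - [[0,-0.35,-0.12],[-0.001,0.002,-0.001],5.4]
    - [[0,-0.35,-0.12],[-0.001,0.002,-0.001],5.4]
    - [[0,0,0],[0,0,0],5.4]
    - [[0,0,0],[0,0,0],5.4]
    - [[0,0,0],[0,0,0],5.4]

```text
time: 5.78
ee_pos: [0.685, 0.339, 0.2473]
orientation: [[-0.569, 0.023, -0.822], [-0.012, -1.0, -0.02], [-0.823, -0.002, 0.569]]
force: [-0.7, -0.7, -0.5]
opening: 0.0539
```

```bash
python3 look.py w3
python3 - <<'E'
from h import *
import pickle
s,im=pickle.load(open("w3.pkl","rb"));W=wcam(s);T=cur(s)
G=toolrack(-.099,.19);print((G[:3,:3].T@(T[:3,3]-G[:3,3])*1000).round(2), R.from_matrix(G[:3,:3].T@T[:3,:3]).as_rotvec().round(4))
E
```

```text
5.7833 [0.685  0.339  0.2473] 0.0539 [-0.72 -0.68 -0.47] [0.37 0.97 1.1  0.2  1.64 1.87]
[-1.16 -0.39 -0.09] [-0.0006  0.006  -0.0017]
```

View pics/w3.png

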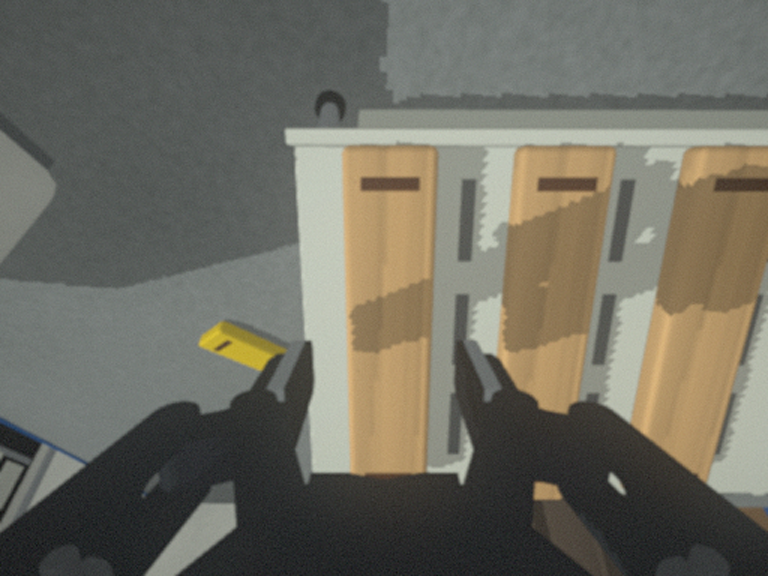

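drive_tool:
  commands:
    - [[0,0.05,0],[0,-0.005,0.001],4.8]
    - [[0.8,0,0],[0,0,0],4.8]
    - [[0.8,0,0],[0,0,0],4.8]
    - [[0.7,0,0],[0,0,0],4.8]
    - [[0.5,0,0],[0,0,0],4.8]
    - [[0.1,0,0],[0,0,0],4.8]
    - [[0,0,0],[0,0,0],4.8]
    - [[0,0,0],[0,0,0],4.8]

```text
time: 6.5
ee_pos: [0.6683, 0.3381, 0.2235]
orientation: [[-0.573, 0.023, -0.819], [-0.013, -1.0, -0.02], [-0.82, -0.001, 0.573]]
force: [-0.6, 0.0, -0.1]
opening: 0.0479
```

```bash
python3 look.py w4
python3 - <<'E'
from h import *
import pickle
s,im=pickle.load(open("w4.pkl","rb"));W=wcam(s);T=cur(s)
G=toolrack(-.099,.162);print((G[:3,:3].T@(T[:3,3]-G[:3,3])*1000).round(2), R.from_matrix(G[:3,:3].T@T[:3,:3]).as_rotvec().round(4))
E
```

```text
6.5 [0.6683 0.3381 0.2235] 0.0479 [-0.63  0.01 -0.12] [0.38 0.98 1.16 0.2  1.58 1.87]
[ 0.    0.08 -0.07] [-0.0006  0.0007 -0.0007]
```

View pics/w4.png

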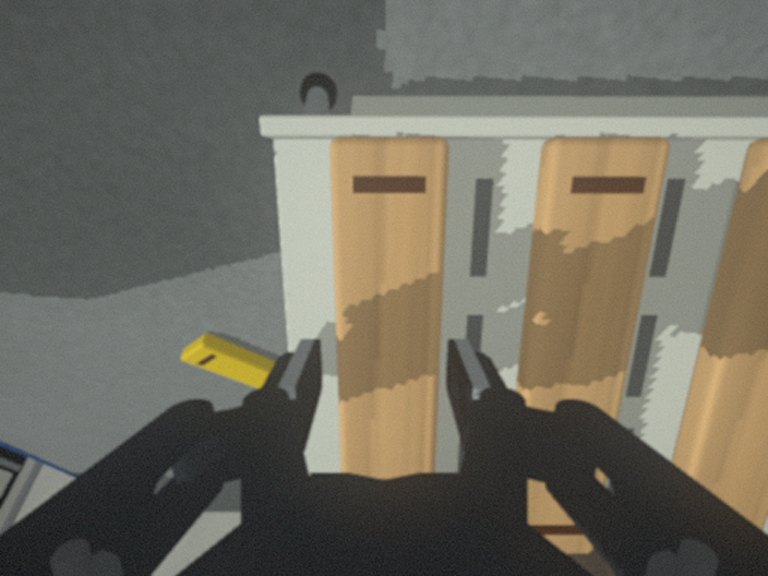

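drive_tool:
  commands:
    - [[0.3,0,0],[0,0,0],4.8]
    - [[0,0,0],[0,0,0],3.4]
    - [[0,0,0],[0,0,0],3.2]
    - [[0,0,0],[0,0,0],3.0]
    - [[0,0,0],[0,0,0],3.0]
    - [[0,0,0],[0,0,0],3.0]
  force: 40

```text
time: 7.05
ee_pos: [0.6677, 0.338, 0.2227]
orientation: [[-0.57, 0.023, -0.821], [-0.011, -1.0, -0.02], [-0.822, -0.002, 0.57]]
force: [8.2, -0.9, 12.7]
opening: 0.035
```

```bash
python3 look.py w5
```

```text
7.05 [0.6677 0.338  0.2227] 0.035 [ 8.17 -0.93 12.72] [0.38 0.97 1.17 0.2  1.58 1.86]
```

View pics/w5.png

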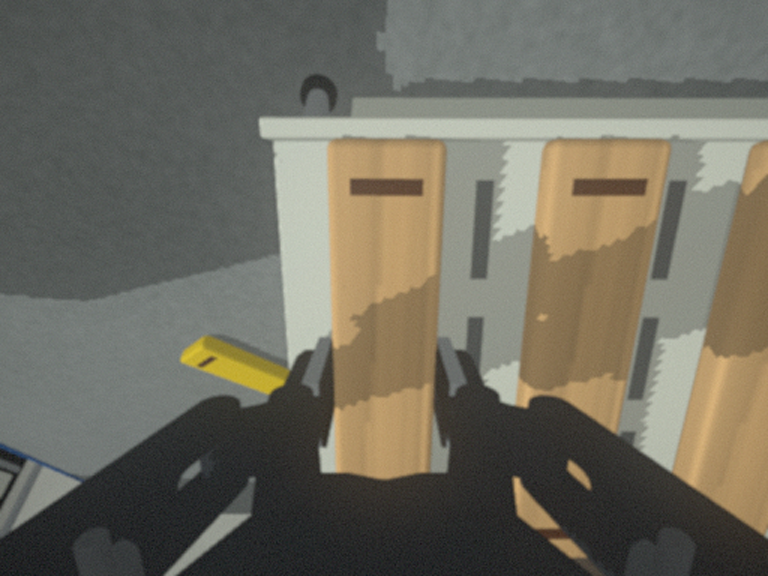

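drive_tool:
  commands:
    - [[-0.5,0,0],[0,0,0],3.0]
    - [[-1.0,0,0],[0,0,0],3.0]
    - [[-2.0,0,0],[0,0,0],3.0]
    - [[-2.5,0,0],[0,0,0],3.0]
    - [[-2.5,0,0],[0,0,0],3.0]
    - [[-1.0,0,0],[0,0,0],3.0]
    - [[0,0,0],[0,0,0],3.0]

```text
time: 7.68
ee_pos: [0.7226, 0.3391, 0.3016]
orientation: [[-0.57, 0.023, -0.822], [-0.011, -1.0, -0.02], [-0.822, -0.002, 0.57]]
force: [0.3, -0.2, -0.5]
opening: 0.0351
```

```bash
python3 look.py w6
```

```text
7.6833 [0.7226 0.3391 0.3016] 0.0351 [ 0.27 -0.21 -0.54] [0.35 0.98 0.95 0.19 1.79 1.89]
```

View pics/w6.png

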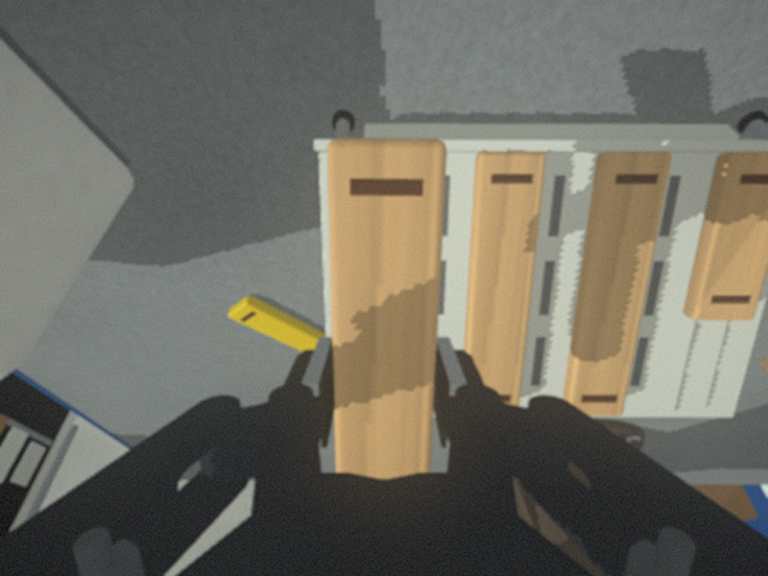

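```bash
cat > mv1.py <<'E'
from h import *
s2=lambda a,b:a@b
def trayT(x,y,z,ydir):
    c,s=np.cos(TR[2]),np.sin(TR[2]);return toolflat(TR[0]+c*x-s*y,TR[1]+s*x+c*y,.008+z,ydir)
def mid(A,B,f,pos):
    M=np.eye(4);rv=R.from_matrix(A[:3,:3].T@B[:3,:3]).as_rotvec();M[:3,:3]=A[:3,:3]@R.from_rotvec(rv*f).as_matrix();M[:3,3]=pos;return M
E
python3 - <<'E'
from mv1 import *
import pickle
s,im=pickle.load(open("w6.pkl","rb"));W=wcam(s);T=cur(s)
for d in (.158,.161,.164):
  X=[T[:3,:3]@np.array([d-.006,y,-.08])+T[:3,3] for y in(-.018,.018)];print(d,(1.5*proj(W,X)).round(0).tolist())
G=trayT(-.056,0,.018+.16+.12,TR[2]);print(G.round(3))
A=cur();M=mid(A,G,.45,[.60,.15,.42])
C=plan(A,M,16,3.0);print();plan(C,G,24,3.0)
E
```

```text
0.158 [[325.0, 135.0], [452.0, 135.0]]
0.161 [[327.0, 136.0], [450.0, 136.0]]
0.164 [[328.0, 137.0], [449.0, 137.0]]
[[ 0.     0.982  0.189  0.491]
 [ 0.     0.189 -0.982 -0.224]
 [-1.     0.     0.     0.306]
 [ 0.     0.     0.     1.   ]]
[[[-0.17,1.16,1.08],[-0.047,0.012,0.015],3.0],[[-0.16,1.12,1.12],[-0.047,0.013,0.015],3.0],[[-0.17,1.06,1.18],[-0.048,0.013,0.015],3.0],[[-0.16,1.0,1.23],[-0.047,0.012,0.014],3.0],[[-0.16,0.95,1.26],[-0.047,0.012,0.015],3.0],[[-0.17,0.9,1.31],[-0.047,0.013,0.015],3.0],[[-0.17,0.83,1.35],[-0.047,0.012,0.015],3.0],[[-0.17,0.77,1.39],[-0.047,0.013,0.015],3.0]]
[[[-0.19,0.71,1.41],[-0.048,0.012,0.015],3.0],[[-0.19,0.64,1.45],[-0.047,0.013,0.014],3.0],[[-0.2,0.57,1.47],[-0.047,0.012,0.015],3.0],[[-0.2,0.51,1.5],[-0.047,0.013,0.015],3.0],[[-0.23,0.44,1.51],[-0.047,0.012,0.015],3.0],[[-0.23,0.38,1.53],[-0.047,0.013,0.015],3.0],[[-0.25,0.3,1.55],[-0.048,0.012,0.015],3.0],[[-0.26,0.24,1.55],[-0.047,0.013,0.015],3.0]]

[[[0.82,0.81,1.23],[-0.038,0.01,0.012],3.0],[[0.82,0.76,1.27],[-0.039,0.01,0.012],3.0],[[0.81,0.69,1.31],[-0.038,0.011,0.012],3.0],[[0.81,0
[... 206 characters left out ...]
[[[0.76,0.31,1.47],[-0.039,0.011,0.012],3.0],[[0.76,0.25,1.5],[-0.038,0.01,0.012],3.0],[[0.74,0.18,1.5],[-0.039,0.01,0.012],3.0],[[0.72,0.12,1.53],[-0.038,0.01,0.012],3.0],[[0.71,0.05,1.53],[-0.039,0.01,0.012],3.0],[[0.7,-0.02,1.54],[-0.038,0.011,0.012],3.0],[[0.68,-0.09,1.54],[-0.039,0.01,0.012],3.0],[[0.66,-0.15,1.55],[-0.038,0.01,0.012],3.0]]
[[[0.65,-0.22,1.54],[-0.038,0.01,0.012],3.0],[[0.62,-0.29,1.55],[-0.039,0.01,0.012],3.0],[[0.61,-0.36,1.53],[-0.038,0.01,0.012],3.0],[[0.59,-0.42,1.53],[-0.039,0.011,0.013],3.0],[[0.56,-0.49,1.52],[-0.038,0.01,0.012],3.0],[[0.54,-0.55,1.5],[-0.039,0.01,0.012],3.0],[[0.52,-0.61,1.48],[-0.038,0.01,0.012],3.0],[[0.5,-0.68,1.47],[-0.038,0.01,0.012],3.0]]
```

drive_tool:
  commands:
    - [[-0.17,1.16,1.08],[-0.047,0.012,0.015],3.0]
    - [[-0.16,1.12,1.12],[-0.047,0.013,0.015],3.0]
    - [[-0.17,1.06,1.18],[-0.048,0.013,0.015],3.0]
    - [[-0.16,1.0,1.23],[-0.047,0.012,0.014],3.0]
    - [[-0.16,0.95,1.26],[-0.047,0.012,0.015],3.0]
    - [[-0.17,0.9,1.31],[-0.047,0.013,0.015],3.0]
    - [[-0.17,0.83,1.35],[-0.047,0.012,0.015],3.0]
    - [[-0.17,0.77,1.39],[-0.047,0.013,0.015],3.0]

```text
time: 8.4
ee_pos: [0.659, 0.2441, 0.3582]
orientation: [[-0.467, 0.397, -0.79], [-0.109, -0.913, -0.394], [-0.878, -0.098, 0.469]]
force: [0.5, 0.3, -0.7]
opening: 0.0354
```

drive_tool:
  commands:
    - [[-0.19,0.71,1.41],[-0.048,0.012,0.015],3.0]
    - [[-0.19,0.64,1.45],[-0.047,0.013,0.014],3.0]
    - [[-0.2,0.57,1.47],[-0.047,0.012,0.015],3.0]
    - [[-0.2,0.51,1.5],[-0.047,0.013,0.015],3.0]
    - [[-0.23,0.44,1.51],[-0.047,0.012,0.015],3.0]
    - [[-0.23,0.38,1.53],[-0.047,0.013,0.015],3.0]
    - [[-0.25,0.3,1.55],[-0.048,0.012,0.015],3.0]
    - [[-0.26,0.24,1.55],[-0.047,0.013,0.015],3.0]

```text
time: 9.07
ee_pos: [0.5984, 0.1497, 0.4186]
orientation: [[-0.329, 0.715, -0.618], [-0.148, -0.685, -0.713], [-0.933, -0.143, 0.331]]
force: [-0.7, -0.1, -0.0]
opening: 0.0352
```

drive_tool:
  commands:
    - [[0.82,0.81,1.23],[-0.038,0.01,0.012],3.0]
    - [[0.82,0.76,1.27],[-0.039,0.01,0.012],3.0]
    - [[0.81,0.69,1.31],[-0.038,0.011,0.012],3.0]
    - [[0.81,0.64,1.34],[-0.039,0.01,0.012],3.0]
    - [[0.8,0.57,1.38],[-0.038,0.01,0.012],3.0]
    - [[0.79,0.51,1.4],[-0.039,0.01,0.012],3.0]
    - [[0.78,0.45,1.43],[-0.038,0.01,0.013],3.0]
    - [[0.78,0.38,1.45],[-0.038,0.01,0.012],3.0]

```text
time: 9.73
ee_pos: [0.562, 0.0251, 0.3804]
orientation: [[-0.208, 0.897, -0.39], [-0.136, -0.422, -0.896], [-0.968, -0.133, 0.21]]
force: [0.1, -0.4, -1.1]
opening: 0.035
```

drive_tool:
  commands:
    - [[0.76,0.31,1.47],[-0.039,0.011,0.012],3.0]
    - [[0.76,0.25,1.5],[-0.038,0.01,0.012],3.0]
    - [[0.74,0.18,1.5],[-0.039,0.01,0.012],3.0]
    - [[0.72,0.12,1.53],[-0.038,0.01,0.012],3.0]
    - [[0.71,0.05,1.53],[-0.039,0.01,0.012],3.0]
    - [[0.7,-0.02,1.54],[-0.038,0.011,0.012],3.0]
    - [[0.68,-0.09,1.54],[-0.039,0.01,0.012],3.0]
    - [[0.66,-0.15,1.55],[-0.038,0.01,0.012],3.0]

```text
time: 10.4
ee_pos: [0.5256, -0.0993, 0.3426]
orientation: [[-0.096, 0.989, -0.11], [-0.084, -0.118, -0.989], [-0.992, -0.086, 0.095]]
force: [-0.2, -0.6, 0.0]
opening: 0.0349
```

drive_tool:
  commands:
    - [[0.65,-0.22,1.54],[-0.038,0.01,0.012],3.0]
    - [[0.62,-0.29,1.55],[-0.039,0.01,0.012],3.0]
    - [[0.61,-0.36,1.53],[-0.038,0.01,0.012],3.0]
    - [[0.59,-0.42,1.53],[-0.039,0.011,0.013],3.0]
    - [[0.56,-0.49,1.52],[-0.038,0.01,0.012],3.0]
    - [[0.54,-0.55,1.5],[-0.039,0.01,0.012],3.0]
    - [[0.52,-0.61,1.48],[-0.038,0.01,0.012],3.0]
    - [[0.5,-0.68,1.47],[-0.038,0.01,0.012],3.0]

```text
time: 11.07
ee_pos: [0.4894, -0.2236, 0.3048]
orientation: [[-0.003, 0.982, 0.191], [0.0, 0.191, -0.982], [-1.0, -0.003, -0.001]]
force: [-0.4, 0.3, 0.2]
opening: 0.0352
```

drive_tool:
  commands:
    - [[0,0,0],[0,0,0],3.0]
    - [[0,0,0],[0,0,0],3.0]
    - [[0,0,0],[0,0,0],3.0]

```text
time: 11.32
ee_pos: [0.4902, -0.2229, 0.3055]
orientation: [[-0.003, 0.982, 0.188], [-0.001, 0.188, -0.982], [-1.0, -0.003, 0.0]]
force: [0.3, 0.1, -0.5]
opening: 0.0353
```

```bash
python3 look.py w7
python3 - <<'E'
from mv1 import *
T=cur();G=trayT(-.056,0,.018+.16+.12,TR[2])
print((G[:3,:3].T@(T[:3,3]-G[:3,3])*1000).round(2), R.from_matrix(G[:3,:3].T@T[:3,:3]).as_rotvec().round(4))
E
```

```text
11.3167 [ 0.4902 -0.2229  0.3055] 0.0353 [ 0.26  0.1  -0.55] [-0.48  0.45  1.95 -0.    0.74 -0.67]
[ 0.26 -0.39 -0.92] [ 0.0004 -0.0004 -0.0025]
```

View pics/w7.png

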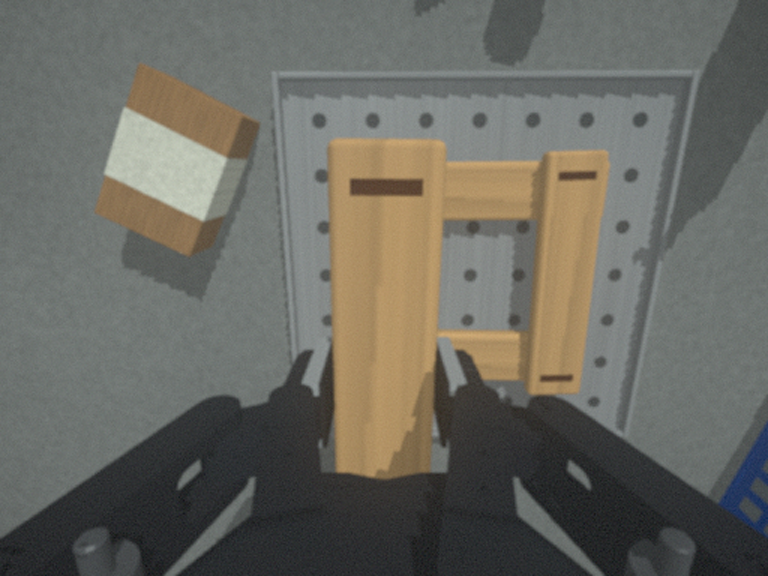

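Run:
```python
from mv1 import *
import pickle
s,im=pickle.load(open("w7.pkl","rb"));W=wcam(s)
p=np.array([[273,73],[698,70],[625,435]])/1.5
h=hit(W,p,.016);c,sn=np.cos(TR[2]),np.sin(TR[2]);Rt=np.array([[c,sn],[-sn,c]])
print(((h[:,:2]-TR[:2])@Rt.T).round(4))
# second top face corners z=.032
q=np.array([[543,152],[607,151],[530,392],[578,394]])/1.5;h=hit(W,q,.04);print(((h[:,:2]-TR[:2])@Rt.T).round(4))
q=np.array([[443,163],[535,163],[443,219],[530,219],[440,331],[525,331],[440,381],[522,381]])/1.5;h=hit(W,q,.028);print(((h[:,:2]-TR[:2])@Rt.T).round(4))
```

```text
[[-0.123   0.1244]
 [ 0.1235  0.1253]
 [ 0.1227 -0.1227]]
[[ 0.0297  0.0796]
 [ 0.0651  0.08  ]
 [ 0.0377 -0.0712]
 [ 0.0696 -0.0727]]
[[-0.0238  0.074 ]
 [ 0.0302  0.0738]
 [-0.0225  0.0412]
 [ 0.0306  0.0411]
 [-0.0216 -0.0327]
 [ 0.0347 -0.0328]
 [-0.0202 -0.0699]
 [ 0.0362 -0.07  ]]
```

drive_tool:
  commands:
    - [[1.5,0.04,0.09],[0,0,0.002],3.0]
    - [[2.0,0,0],[0,0,0],3.0]
    - [[2.0,0,0],[0,0,0],3.0]
    - [[2.0,0,0],[0,0,0],3.0]
    - [[1.5,0,0],[0,0,0],3.0]
    - [[1.0,0,0],[0,0,0],3.0]
    - [[0.5,0,0],[0,0,0],3.0]
    - [[0,0,0],[0,0,0],3.0]

```text
time: 12.03
ee_pos: [0.4911, -0.2238, 0.2002]
orientation: [[-0.001, 0.982, 0.189], [-0.0, 0.189, -0.982], [-1.0, -0.001, -0.0]]
force: [-0.6, 0.2, 0.1]
opening: 0.0351
```

drive_tool:
  commands:
    - [[0,0,0],[0,0,0],3.0]
    - [[0.3,0,0],[0,0,0],3.0]
    - [[0.2,0,0],[0,0,0],3.0]
    - [[0,0,0],[0,0,0],3.0]
    - [[0,0,0],[0,0,0],3.0]

```text
time: 12.45
ee_pos: [0.4912, -0.2245, 0.1961]
orientation: [[0.001, 0.982, 0.189], [-0.001, 0.189, -0.982], [-1.0, 0.0, 0.001]]
force: [-0.1, 0.3, -0.7]
opening: 0.0351
```

```bash
python3 look.py w8
python3 - <<'E'
from mv1 import *
T=cur();G=trayT(-.056,0,.018+.16,TR[2])
print((G[:3,:3].T@(T[:3,3]-G[:3,3])*1000).round(2), R.from_matrix(G[:3,:3].T@T[:3,:3]).as_rotvec().round(4))
E
```

```text
12.45 [ 0.4912 -0.2245  0.1961] 0.0351 [-0.14  0.27 -0.75] [-0.48  0.63  2.01 -0.    0.5  -0.67]
[-10.08  -0.02   0.96] [ 0.0001 -0.0009  0.0004]
```

View pics/w8.png

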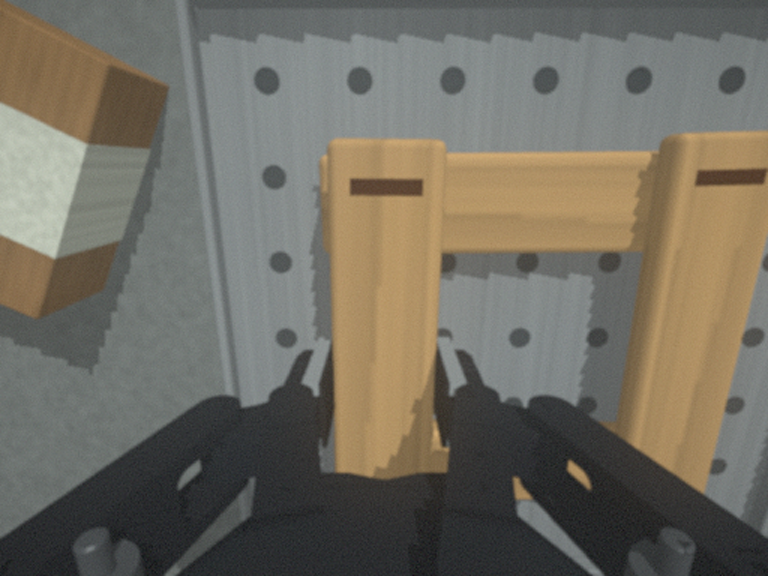

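drive_tool:
  commands:
    - [[0.2,0,0],[0,0,0],3.0]
    - [[0.2,0,0],[0,0,0],3.0]
    - [[0,0,0],[0,0,0],3.0]
    - [[0,0,0],[0,0,0],3.0]

```text
time: 12.83
ee_pos: [0.4911, -0.2244, 0.1916]
orientation: [[-0.0, 0.982, 0.189], [-0.0, 0.189, -0.982], [-1.0, -0.0, 0.0]]
force: [0.3, 0.3, -0.1]
opening: 0.0353
```

drive_tool:
  commands:
    - [[0.15,0,0],[0,0,0],3.0]
    - [[0,0,0],[0,0,0],3.0]
    - [[0,0,0],[0,0,0],3.0]

```text
time: 13.08
ee_pos: [0.4911, -0.2244, 0.1902]
orientation: [[0.0, 0.982, 0.189], [-0.001, 0.189, -0.982], [-1.0, 0.0, 0.001]]
force: [0.3, 0.9, -0.1]
opening: 0.0352
```

drive_tool:
  commands:
    - [[0.15,0,0],[0,0,0],3.0]
    - [[0,0,0],[0,0,0],3.0]
    - [[0,0,0],[0,0,0],3.0]

```text
time: 13.33
ee_pos: [0.4911, -0.2244, 0.1888]
orientation: [[0.0, 0.982, 0.189], [-0.001, 0.189, -0.982], [-1.0, 0.0, 0.001]]
force: [0.5, -0.2, -0.1]
opening: 0.0347
```

drive_tool:
  commands:
    - [[0.1,0,0],[0,0,0],3.0]
    - [[0,0,0],[0,0,0],3.0]
    - [[0,0,0],[0,0,0],3.0]

```text
time: 13.58
ee_pos: [0.4911, -0.2245, 0.1878]
orientation: [[0.0, 0.982, 0.189], [-0.001, 0.189, -0.982], [-1.0, 0.0, 0.001]]
force: [-0.3, 0.9, -1.7]
opening: 0.0352
```

drive_tool:
  commands:
    - [[0.1,0,0],[0,0,0],3.0]
    - [[0,0,0],[0,0,0],3.0]
    - [[0,0,0],[0,0,0],3.0]

```text
time: 13.83
ee_pos: [0.4912, -0.2245, 0.1868]
orientation: [[0.0, 0.982, 0.189], [-0.001, 0.189, -0.982], [-1.0, 0.0, 0.001]]
force: [0.3, 0.3, 0.4]
opening: 0.0352
```

drive_tool:
  commands:
    - [[0.1,0,0],[0,0,0],3.0]
    - [[0,0,0],[0,0,0],3.0]
    - [[0,0,0],[0,0,0],3.0]

```text
time: 14.08
ee_pos: [0.4912, -0.2245, 0.1865]
orientation: [[0.001, 0.982, 0.189], [-0.001, 0.189, -0.982], [-1.0, 0.0, 0.001]]
force: [-2.6, 0.5, 15.2]
opening: 0.0351
```

drive_tool:
  commands:
    - [[-0.1,0,0],[0,0,0],3.0]
    - [[0,0,0],[0,0,0],4.0]
    - [[0,0,0],[0,0,0],5.0]
    - [[0,0,0],[0,0,0],5.0]
    - [[-1.0,0,0],[0,0,0],5.0]
    - [[-2.0,0,0],[0,0,0],5.4]
    - [[-4.0,0,0],[0,0,0],5.4]
    - [[-4.0,0,0],[0,0,0],5.4]

```text
time: 14.75
ee_pos: [0.4904, -0.224, 0.2977]
orientation: [[-0.002, 0.982, 0.189], [0.001, 0.189, -0.982], [-1.0, -0.002, -0.001]]
force: [1.4, -0.8, -0.5]
opening: 0.054
```

drive_tool:
  commands:
    - [[-3.5,0,0],[0,0,0],5.4]
    - [[0,0,0],[0,0,0],5.4]
    - [[0,0,0],[0,0,0],5.4]

```text
time: 15.0
ee_pos: [0.4916, -0.2246, 0.3346]
orientation: [[0.004, 0.982, 0.189], [-0.003, 0.189, -0.982], [-1.0, 0.004, 0.004]]
force: [-0.3, -0.2, 0.5]
opening: 0.0537
```

```bash
python3 look.py w9
```

```text
15.0 [ 0.4916 -0.2246  0.3346] 0.0537 [-0.27 -0.18  0.48] [-0.48  0.41  1.92 -0.    0.8  -0.67]
```

View pics/w9.png

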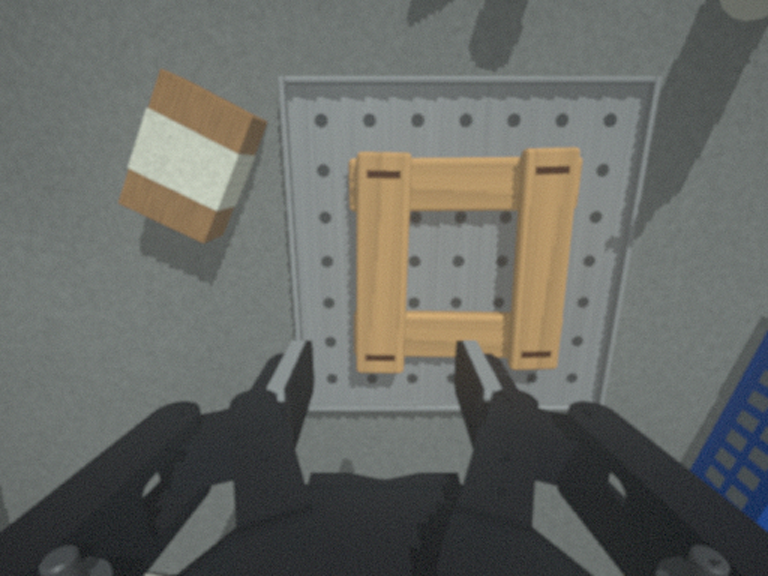

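Run:
```python
from mv1 import *
import pickle
s,im=pickle.load(open("w9.pkl","rb"));W=wcam(s)
c,sn=np.cos(TR[2]),np.sin(TR[2]);Rt=np.array([[c,sn],[-sn,c]])
f=lambda p,z:((hit(W,np.array(p)/1.5,z)[:,:2]-TR[:2])@Rt.T)
for n,p,z in [("tray",[[279,77],[660,77],[602,410],[298,410]],.016),("new",[[357,153],[410,153],[357,372],[404,372]],.032),("second",[[527,150],[580,149],[511,368],[560,366]],.032)]:
    q=f(p,z);print(n,q.round(4).tolist(),q.mean(0).round(4))
for n,p,yy in [("bl",[[409,159],[520,158],[409,211],[516,211]],.02),("br",[[405,313],[514,313],[405,357],[511,357]],.02)]:
    print(n,f(p,yy).round(4).tolist())
A=cur();M=mid(A,toolrack(-.033,.19),.5,[.60,.12,.40]);B=toolrack(-.033,.19)
C=plan(A,M,20,4.9);print();plan(C,B,18,4.9)
```

```text
tray [[-0.1233, 0.1246], [0.1238, 0.1245], [0.1246, -0.1245], [-0.1264, -0.1234]] [-0.0003  0.0003]
new [[-0.0729, 0.0774], [-0.0388, 0.0773], [-0.0761, -0.0798], [-0.0406, -0.0799]] [-0.0571 -0.0012]
second [[0.0364, 0.0791], [0.0704, 0.0797], [0.04, -0.0768], [0.0768, -0.0753]] [0.0559 0.0016]
bl [[-0.0386, 0.0738], [0.0363, 0.0744], [-0.038, 0.0391], [0.0369, 0.039]]
br [[-0.0398, -0.0369], [0.0425, -0.0372], [-0.0392, -0.0735], [0.0435, -0.0738]]
[[[-0.34,0.86,-1.59],[0.042,-0.011,-0.013],4.9],[[-0.36,0.79,-1.62],[0.042,-0.011,-0.014],4.9],[[-0.4,0.71,-1.64],[0.042,-0.012,-0.013],4.9],[[-0.42,0.64,-1.67],[0.042,-0.011,-0.013],4.9],[[-0.45,0.57,-1.69],[0.042,-0.011,-0.013],4.9],[[-0.47,0.48,-1.71],[0.041,-0.011,-0.014],4.9],[[-0.5,0.41,-1.72],[0.042,-0.011,-0.013],4.9],[[-0.52,0.33,-1.73],[0.042,-0.011,-0.013],4.9]]
[[[-0.55,0.25,-1.73],[0.042,-0.012,-0.014],4.9],[[-0.57,0.17,-1.74],[0.042,-0.011,-0.013],4.9],[[-0.59,0.09,-1.74],[0.042,-0.011,-0.013],4.9],[[-0.61,0.01,-1.73],[0.042,-0.011,-0.013],4.9],[[-0.63,-0.07,-1.72],[0.042,-0.011,-0.014],4.9],[[-0.64,-0.15,-1.72],[0.042,-0.0
[... 453 characters left out ...]
,-0.18,-1.18],[0.046,-0.013,-0.015],4.9],[[0.49,-0.23,-1.17],[0.047,-0.012,-0.015],4.9],[[0.48,-0.27,-1.18],[0.046,-0.012,-0.014],4.9],[[0.46,-0.33,-1.16],[0.047,-0.013,-0.015],4.9],[[0.46,-0.37,-1.15],[0.047,-0.012,-0.015],4.9]]
[[[0.45,-0.41,-1.14],[0.046,-0.013,-0.015],4.9],[[0.44,-0.47,-1.13],[0.047,-0.012,-0.014],4.9],[[0.43,-0.51,-1.1],[0.046,-0.012,-0.015],4.9],[[0.43,-0.55,-1.09],[0.047,-0.013,-0.015],4.9],[[0.43,-0.6,-1.07],[0.046,-0.012,-0.015],4.9],[[0.42,-0.64,-1.04],[0.047,-0.013,-0.014],4.9],[[0.41,-0.68,-1.02],[0.046,-0.012,-0.015],4.9],[[0.42,-0.72,-0.99],[0.047,-0.013,-0.015],4.9]]
[[[0.41,-0.76,-0.96],[0.047,-0.012,-0.015],4.9],[[0.41,-0.8,-0.93],[0.046,-0.012,-0.015],4.9]]
```

drive_tool:
  commands:
    - [[-0.34,0.86,-1.59],[0.042,-0.011,-0.013],4.9]
    - [[-0.36,0.79,-1.62],[0.042,-0.011,-0.014],4.9]
    - [[-0.4,0.71,-1.64],[0.042,-0.012,-0.013],4.9]
    - [[-0.42,0.64,-1.67],[0.042,-0.011,-0.013],4.9]
    - [[-0.45,0.57,-1.69],[0.042,-0.011,-0.013],4.9]
    - [[-0.47,0.48,-1.71],[0.041,-0.011,-0.014],4.9]
    - [[-0.5,0.41,-1.72],[0.042,-0.011,-0.013],4.9]
    - [[-0.52,0.33,-1.73],[0.042,-0.011,-0.013],4.9]

```text
time: 15.72
ee_pos: [0.5343, -0.0856, 0.3574]
orientation: [[-0.106, 0.984, -0.141], [-0.091, -0.151, -0.984], [-0.99, -0.092, 0.106]]
force: [0.7, -0.3, -0.8]
opening: 0.0491
```

drive_tool:
  commands:
    - [[-0.55,0.25,-1.73],[0.042,-0.012,-0.014],4.9]
    - [[-0.57,0.17,-1.74],[0.042,-0.011,-0.013],4.9]
    - [[-0.59,0.09,-1.74],[0.042,-0.011,-0.013],4.9]
    - [[-0.61,0.01,-1.73],[0.042,-0.011,-0.013],4.9]
    - [[-0.63,-0.07,-1.72],[0.042,-0.011,-0.014],4.9]
    - [[-0.64,-0.15,-1.72],[0.042,-0.012,-0.013],4.9]
    - [[-0.67,-0.24,-1.69],[0.042,-0.011,-0.013],4.9]
    - [[-0.68,-0.31,-1.68],[0.041,-0.011,-0.014],4.9]

```text
time: 16.38
ee_pos: [0.5781, 0.052, 0.3842]
orientation: [[-0.233, 0.868, -0.439], [-0.142, -0.477, -0.867], [-0.962, -0.14, 0.235]]
force: [0.6, 0.1, -0.1]
opening: 0.0491
```

drive_tool:
  commands:
    - [[-0.69,-0.39,-1.66],[0.042,-0.011,-0.013],4.9]
    - [[-0.7,-0.47,-1.63],[0.042,-0.011,-0.013],4.9]
    - [[-0.72,-0.55,-1.6],[0.042,-0.011,-0.013],4.9]
    - [[-0.73,-0.62,-1.56],[0.042,-0.012,-0.014],4.9]

```text
time: 16.72
ee_pos: [0.5999, 0.1208, 0.3975]
orientation: [[-0.299, 0.769, -0.565], [-0.15, -0.623, -0.768], [-0.942, -0.145, 0.302]]
force: [-0.2, -0.5, -0.2]
opening: 0.0491
```

drive_tool:
  commands:
    - [[0.54,-0.04,-1.18],[0.047,-0.012,-0.015],4.9]
    - [[0.52,-0.08,-1.18],[0.046,-0.013,-0.014],4.9]
    - [[0.51,-0.14,-1.18],[0.047,-0.012,-0.015],4.9]
    - [[0.5,-0.18,-1.18],[0.046,-0.013,-0.015],4.9]
    - [[0.49,-0.23,-1.17],[0.047,-0.012,-0.015],4.9]
    - [[0.48,-0.27,-1.18],[0.046,-0.012,-0.014],4.9]
    - [[0.46,-0.33,-1.16],[0.047,-0.013,-0.015],4.9]
    - [[0.46,-0.37,-1.15],[0.047,-0.012,-0.015],4.9]

```text
time: 17.38
ee_pos: [0.6379, 0.1881, 0.3285]
orientation: [[-0.44, 0.473, -0.763], [-0.123, -0.874, -0.471], [-0.889, -0.113, 0.443]]
force: [0.0, -0.4, 0.5]
opening: 0.0489
```

drive_tool:
  commands:
    - [[0.45,-0.41,-1.14],[0.046,-0.013,-0.015],4.9]
    - [[0.44,-0.47,-1.13],[0.047,-0.012,-0.014],4.9]
    - [[0.43,-0.51,-1.1],[0.046,-0.012,-0.015],4.9]
    - [[0.43,-0.55,-1.09],[0.047,-0.013,-0.015],4.9]
    - [[0.43,-0.6,-1.07],[0.046,-0.012,-0.015],4.9]
    - [[0.42,-0.64,-1.04],[0.047,-0.013,-0.014],4.9]
    - [[0.41,-0.68,-1.02],[0.046,-0.012,-0.015],4.9]
    - [[0.42,-0.72,-0.99],[0.047,-0.013,-0.015],4.9]

```text
time: 18.05
ee_pos: [0.6758, 0.2559, 0.26]
orientation: [[-0.556, 0.114, -0.823], [-0.041, -0.993, -0.11], [-0.83, -0.028, 0.557]]
force: [0.7, 0.7, -0.2]
opening: 0.0494
```

drive_tool:
  commands:
    - [[0.41,-0.76,-0.96],[0.047,-0.012,-0.015],4.9]
    - [[0.41,-0.8,-0.93],[0.046,-0.012,-0.015],4.9]
    - [[0,0,0],[0,0,0],4.9]
    - [[0,0,0],[0,0,0],4.9]
    - [[0,0,0],[0,0,0],4.9]
    - [[0,0,0],[0,0,0],4.9]

```text
time: 18.55
ee_pos: [0.6855, 0.2722, 0.2457]
orientation: [[-0.575, 0.024, -0.818], [-0.013, -1.0, -0.021], [-0.818, -0.002, 0.575]]
force: [-0.3, -0.2, -0.5]
opening: 0.049
```

```bash
python3 look.py w10
python3 - <<'E'
from mv1 import *
T=cur();G=toolrack(-.033,.19)
print((G[:3,:3].T@(T[:3,3]-G[:3,3])*1000).round(2), R.from_matrix(G[:3,:3].T@T[:3,:3]).as_rotvec().round(4))
E
```

```text
18.55 [0.6855 0.2722 0.2457] 0.049 [-0.34 -0.23 -0.51] [0.3  0.94 1.18 0.16 1.61 1.8 ]
[ 0.53  0.37 -0.13] [-0.0013 -0.001  -0.001 ]
```

View pics/w10.png

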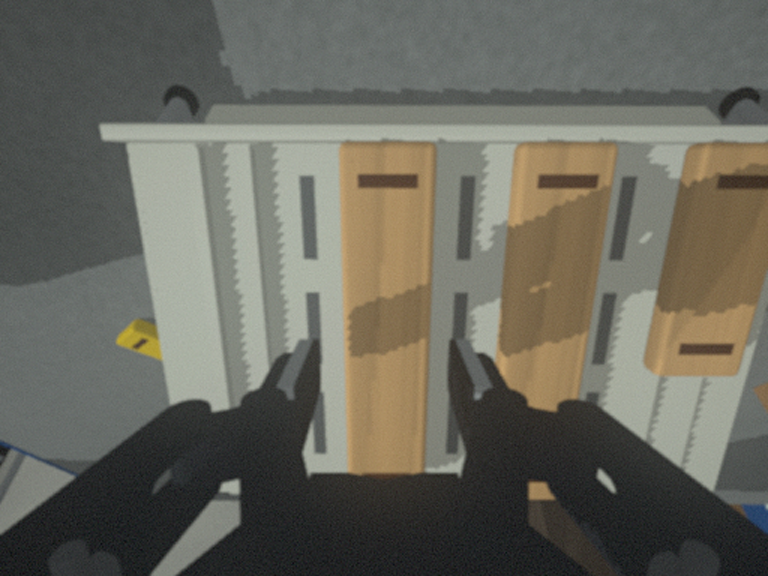

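drive_tool:
  commands:
    - [[0.8,0.05,0],[0.001,0.001,0.001],4.9]
    - [[0.8,0,0],[0,0,0],4.9]
    - [[0.7,0,0],[0,0,0],4.9]
    - [[0.4,0,0],[0,0,0],4.9]
    - [[0.1,0,0],[0,0,0],4.9]
    - [[0.05,0,0],[0,0,0],4.9]
    - [[0,0,0],[0,0,0],4.9]
    - [[0,0,0],[0,0,0],4.9]

```text
time: 19.27
ee_pos: [0.6696, 0.2718, 0.2224]
orientation: [[-0.573, 0.023, -0.819], [-0.013, -1.0, -0.019], [-0.819, -0.0, 0.573]]
force: [1.0, 0.7, 0.4]
opening: 0.0492
```

drive_tool:
  commands:
    - [[0,0,0],[0,0,0],3.4]
    - [[0,0,0],[0,0,0],3.2]
    - [[0,0,0],[0,0,0],3.0]
    - [[0,0,0],[0,0,0],3.0]
    - [[0,0,0],[0,0,0],3.0]
  force: 40

```text
time: 19.68
ee_pos: [0.6697, 0.2717, 0.2226]
orientation: [[-0.573, 0.023, -0.819], [-0.013, -1.0, -0.019], [-0.819, -0.0, 0.573]]
force: [4.3, -0.3, 5.9]
opening: 0.035
```

Run:
```python
from mv1 import *
T=cur();G=toolrack(-.033,.161)
print((G[:3,:3].T@(T[:3,3]-G[:3,3])*1000).round(2), R.from_matrix(G[:3,:3].T@T[:3,:3]).as_rotvec().round(4))
```

```text
[-0.19  0.47 -0.47] [ 0.0003  0.0005 -0.0005]
```

drive_tool:
  commands:
    - [[-0.5,0,0],[0,0,0],3.0]
    - [[-1.0,0,0],[0,0,0],3.0]
    - [[-2.0,0,0],[0,0,0],3.0]
    - [[-2.5,0,0],[0,0,0],3.0]
    - [[-2.5,0,0],[0,0,0],3.0]
    - [[-1.0,0,0],[0,0,0],3.0]
    - [[0,0,0],[0,0,0],3.0]
    - [[0,0,0],[0,0,0],3.0]

```text
time: 20.35
ee_pos: [0.7241, 0.2729, 0.3002]
orientation: [[-0.573, 0.023, -0.819], [-0.013, -1.0, -0.019], [-0.819, -0.0, 0.573]]
force: [0.1, 1.0, -0.5]
opening: 0.0351
```

```bash
python3 look.py w11
python3 - <<'E'
from mv1 import *
A=cur();G=trayT(0,-.0555,.030+.161+.10,TR[2]-np.pi/2);print(G.round(3))
M=mid(A,G,.5,[.60,.10,.42])
C=plan(A,M,12,3.0);print();plan(C,G,20,3.0)
E
```

```text
20.35 [0.7241 0.2729 0.3002] 0.0351 [ 0.13  1.03 -0.46] [0.28 0.95 1.03 0.15 1.76 1.81]
[[ 0.     0.189 -0.982  0.556]
 [ 0.    -0.982 -0.189 -0.268]
 [-1.     0.    -0.     0.299]
 [ 0.     0.     0.     1.   ]]
[[[-0.21,1.42,1.45],[-0.007,0.025,0.002],3.0],[[-0.25,1.4,1.45],[-0.006,0.026,0.002],3.0],[[-0.28,1.4,1.45],[-0.007,0.025,0.002],3.0],[[-0.31,1.39,1.46],[-0.007,0.026,0.002],3.0],[[-0.35,1.38,1.45],[-0.007,0.025,0.003],3.0],[[-0.38,1.37,1.46],[-0.006,0.026,0.002],3.0],[[-0.42,1.37,1.46],[-0.007,0.025,0.002],3.0],[[-0.45,1.35,1.45],[-0.007,0.026,0.002],3.0]]
[[[-0.49,1.34,1.45],[-0.007,0.025,0.002],3.0],[[-0.52,1.34,1.45],[-0.006,0.025,0.002],3.0],[[-0.55,1.33,1.44],[-0.007,0.026,0.002],3.0],[[-0.59,1.32,1.44],[-0.007,0.025,0.002],3.0]]

[[[0.68,1.81,0.22],[-0.004,0.015,0.001],3.0],[[0.68,1.81,0.23],[-0.004,0.016,0.002],3.0],[[0.67,1.81,0.25],[-0.004,0.015,0.001],3.0],[[0.68,1.81,0.27],[-0.004,0.015,0.001],3.0],[[0.67,1.8,0.29],[-0.004,0.015,0.001],3.0],[[0.67,1.8,0.3],[-0.004,0.016,0.002],3.0],[[0.67,1.8,0.33],[-0.004,0.015,0.001],3.0],[[0.66,1.8,0.34],[-0.004,0.015,0.001],3.0]]
[[[0.66,1.79,0.35],[-0.004,0.016,0.002],3.0],[[0.66,1.8,0.38],[-0.004,0.015,0.001],3.0],[[0.66,1.79,0.39],[-0.004,0.015,0.001],3.0],[[0.65,1.79,0.41],[-0.005,0.015,0.001],3.0],[[0.65,1.78,0.42],[-0.004,0.016,0.002],3.0],[[0.64,1.79,0.45],[-0.004,0.015,0.001],3.0],[[0.64,1.78,0.46],[-0.004,0.015,0.001],3.0],[[0.63,1.77,0.48],[-0.004,0.016,0.002],3.0]]
[[[0.63,1.78,0.49],[-0.004,0.015,0.001],3.0],[[0.62,1.77,0.51],[-0.004,0.015,0.001],3.0],[[0.62,1.77,0.53],[-0.004,0.015,0.002],3.0],[[0.61,1.76,0.55],[-0.004,0.016,0.001],3.0]]
```

View pics/w11.png

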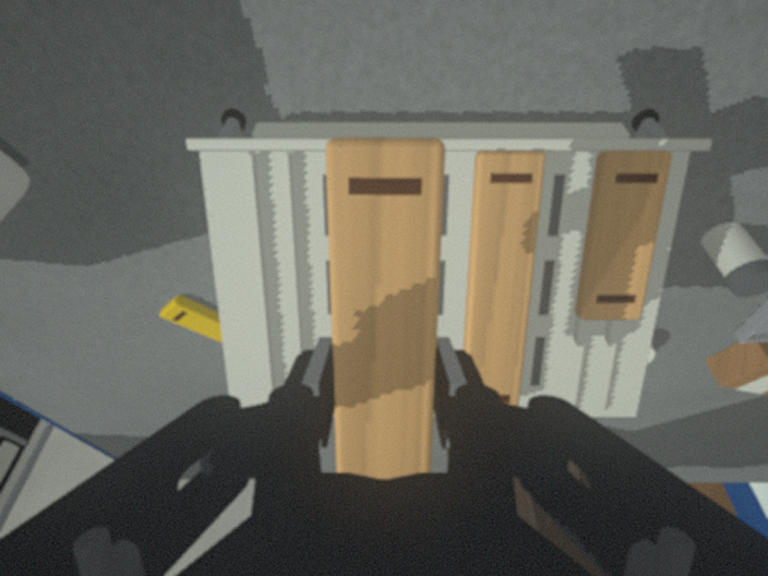

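drive_tool:
  commands:
    - [[-0.21,1.42,1.45],[-0.007,0.025,0.002],3.0]
    - [[-0.25,1.4,1.45],[-0.006,0.026,0.002],3.0]
    - [[-0.28,1.4,1.45],[-0.007,0.025,0.002],3.0]
    - [[-0.31,1.39,1.46],[-0.007,0.026,0.002],3.0]
    - [[-0.35,1.38,1.45],[-0.007,0.025,0.003],3.0]
    - [[-0.38,1.37,1.46],[-0.006,0.026,0.002],3.0]
    - [[-0.42,1.37,1.46],[-0.007,0.025,0.002],3.0]
    - [[-0.45,1.35,1.45],[-0.007,0.026,0.002],3.0]

```text
time: 21.07
ee_pos: [0.64, 0.1571, 0.3796]
orientation: [[-0.396, 0.079, -0.915], [-0.021, -0.997, -0.077], [-0.918, -0.011, 0.397]]
force: [0.7, 0.2, -0.0]
opening: 0.0351
```

drive_tool:
  commands:
    - [[-0.49,1.34,1.45],[-0.007,0.025,0.002],3.0]
    - [[-0.52,1.34,1.45],[-0.006,0.025,0.002],3.0]
    - [[-0.55,1.33,1.44],[-0.007,0.026,0.002],3.0]
    - [[-0.59,1.32,1.44],[-0.007,0.025,0.002],3.0]

```text
time: 21.4
ee_pos: [0.5988, 0.0995, 0.4199]
orientation: [[-0.301, 0.107, -0.948], [-0.02, -0.994, -0.106], [-0.953, -0.013, 0.302]]
force: [0.3, -1.0, -0.5]
opening: 0.0352
```

drive_tool:
  commands:
    - [[0.68,1.81,0.22],[-0.004,0.015,0.001],3.0]
    - [[0.68,1.81,0.23],[-0.004,0.016,0.002],3.0]
    - [[0.67,1.81,0.25],[-0.004,0.015,0.001],3.0]
    - [[0.68,1.81,0.27],[-0.004,0.015,0.001],3.0]
    - [[0.67,1.8,0.29],[-0.004,0.015,0.001],3.0]
    - [[0.67,1.8,0.3],[-0.004,0.016,0.002],3.0]
    - [[0.67,1.8,0.33],[-0.004,0.015,0.001],3.0]
    - [[0.66,1.8,0.34],[-0.004,0.015,0.001],3.0]

```text
time: 22.07
ee_pos: [0.5817, -0.0475, 0.3709]
orientation: [[-0.183, 0.14, -0.973], [-0.014, -0.99, -0.14], [-0.983, -0.012, 0.183]]
force: [0.7, -0.2, -0.1]
opening: 0.035
```

drive_tool:
  commands:
    - [[0.66,1.79,0.35],[-0.004,0.016,0.002],3.0]
    - [[0.66,1.8,0.38],[-0.004,0.015,0.001],3.0]
    - [[0.66,1.79,0.39],[-0.004,0.015,0.001],3.0]
    - [[0.65,1.79,0.41],[-0.005,0.015,0.001],3.0]
    - [[0.65,1.78,0.42],[-0.004,0.016,0.002],3.0]
    - [[0.64,1.79,0.45],[-0.004,0.015,0.001],3.0]
    - [[0.64,1.78,0.46],[-0.004,0.015,0.001],3.0]
    - [[0.63,1.77,0.48],[-0.004,0.016,0.002],3.0]

```text
time: 22.73
ee_pos: [0.5644, -0.1942, 0.3224]
orientation: [[-0.061, 0.174, -0.983], [-0.005, -0.985, -0.174], [-0.998, -0.006, 0.061]]
force: [-1.3, -0.1, -0.2]
opening: 0.0353
```

drive_tool:
  commands:
    - [[0.63,1.78,0.49],[-0.004,0.015,0.001],3.0]
    - [[0.62,1.77,0.51],[-0.004,0.015,0.001],3.0]
    - [[0.62,1.77,0.53],[-0.004,0.015,0.002],3.0]
    - [[0.61,1.76,0.55],[-0.004,0.016,0.001],3.0]
    - [[0,0,0],[0,0,0],3.0]
    - [[0,0,0],[0,0,0],3.0]
    - [[0,0,0],[0,0,0],3.0]
    - [[0,0,0],[0,0,0],3.0]

```text
time: 23.4
ee_pos: [0.5567, -0.2664, 0.2993]
orientation: [[0.001, 0.19, -0.982], [0.001, -0.982, -0.19], [-1.0, -0.0, -0.001]]
force: [0.7, 0.3, 0.6]
opening: 0.0349
```

```bash
python3 look.py w12
python3 - <<'E'
from mv1 import *
T=cur();G=trayT(0,-.0555,.030+.161+.10,TR[2]-np.pi/2)
print((G[:3,:3].T@(T[:3,3]-G[:3,3])*1000).round(2), R.from_matrix(G[:3,:3].T@T[:3,:3]).as_rotvec().round(4))
E
```

```text
23.4 [ 0.5567 -0.2664  0.2993] 0.0349 [0.71 0.27 0.57] [-0.5   0.55  1.77  0.    0.82  0.88]
[-0.38 -0.97 -0.53] [-0.0011  0.0009 -0.0002]
```

View pics/w12.png

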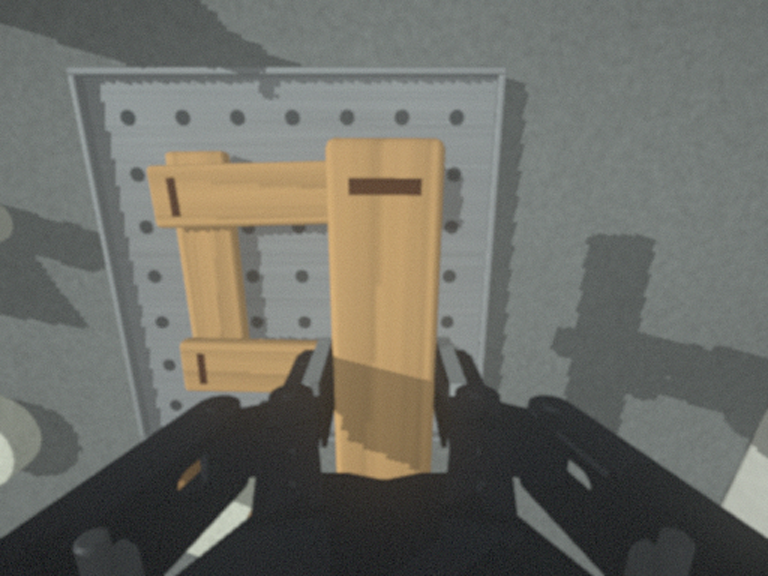

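drive_tool:
  commands:
    - [[1.5,0.1,0.05],[0.001,-0.001,0],3.0]
    - [[2.0,0,0],[0,0,0],3.0]
    - [[2.0,0,0],[0,0,0],3.0]
    - [[2.0,0,0],[0,0,0],3.0]
    - [[1.2,0,0],[0,0,0],3.0]
    - [[0.6,0,0],[0,0,0],3.0]
    - [[0.3,0,0],[0,0,0],3.0]
    - [[0,0,0],[0,0,0],3.0]

```text
time: 24.12
ee_pos: [0.5567, -0.2683, 0.2034]
orientation: [[0.0, 0.188, -0.982], [0.0, -0.982, -0.188], [-1.0, -0.0, -0.0]]
force: [-1.2, 0.3, -0.4]
opening: 0.035
```

drive_tool:
  commands:
    - [[0,0,0],[0,0,0],3.0]
    - [[0.2,0,0],[0,0,0],3.0]
    - [[0,0,0],[0,0,0],3.0]
    - [[0,0,0],[0,0,0],3.0]

```text
time: 24.45
ee_pos: [0.5566, -0.2685, 0.2018]
orientation: [[0.001, 0.188, -0.982], [-0.0, -0.982, -0.188], [-1.0, 0.0, -0.001]]
force: [0.6, 0.9, -0.4]
opening: 0.0348
```

drive_tool:
  commands:
    - [[0.1,0,0],[0,0,0],3.0]
    - [[0,0,0],[0,0,0],3.0]
    - [[0,0,0],[0,0,0],3.0]

```text
time: 24.7
ee_pos: [0.5565, -0.2685, 0.2004]
orientation: [[0.0, 0.188, -0.982], [-0.0, -0.982, -0.188], [-1.0, 0.0, -0.0]]
force: [-0.4, -0.6, -0.4]
opening: 0.035
```

drive_tool:
  commands:
    - [[0.1,0,0],[0,0,0],3.0]
    - [[0,0,0],[0,0,0],3.0]
    - [[0,0,0],[0,0,0],3.0]

```text
time: 24.95
ee_pos: [0.5565, -0.2684, 0.1993]
orientation: [[0.0, 0.188, -0.982], [0.0, -0.982, -0.188], [-1.0, -0.0, -0.0]]
force: [0.2, -1.0, 0.6]
opening: 0.0351
```

drive_tool:
  commands:
    - [[0.05,0,0],[0,0,0],3.0]
    - [[0,0,0],[0,0,0],3.0]
    - [[0,0,0],[0,0,0],3.0]

```text
time: 25.2
ee_pos: [0.5565, -0.2684, 0.1988]
orientation: [[0.0, 0.188, -0.982], [0.0, -0.982, -0.188], [-1.0, 0.0, -0.0]]
force: [0.1, -0.6, -0.0]
opening: 0.0353
```

drive_tool:
  commands:
    - [[0.07,0,0],[0,0,0],3.0]
    - [[0,0,0],[0,0,0],3.0]
    - [[0,0,0],[0,0,0],3.0]

```text
time: 25.45
ee_pos: [0.5565, -0.2684, 0.1987]
orientation: [[0.001, 0.188, -0.982], [-0.0, -0.982, -0.188], [-1.0, 0.0, -0.0]]
force: [-3.0, 0.8, 10.5]
opening: 0.035
```

drive_tool:
  commands:
    - [[0.07,0,0],[0,0,0],3.0]
    - [[0,0,0],[0,0,0],3.0]
    - [[0,0,0],[0,0,0],3.0]

```text
time: 25.7
ee_pos: [0.5565, -0.2684, 0.1987]
orientation: [[0.001, 0.188, -0.982], [-0.0, -0.982, -0.188], [-1.0, 0.0, -0.001]]
force: [-7.0, 2.4, 22.7]
opening: 0.0351
```

Contact at 0.1987, as expected. Relieve, release, rise.

drive_tool:
  commands:
    - [[-0.13,0,0],[0,0,0],3.0]
    - [[0,0,0],[0,0,0],4.0]
    - [[0,0,0],[0,0,0],5.0]
    - [[0,0,0],[0,0,0],5.0]
    - [[-1.0,0,0],[0,0,0],5.0]
    - [[-2.0,0,0],[0,0,0],4.9]
    - [[-4.0,0,0],[0,0,0],4.9]
    - [[-4.0,0,0],[0,0,0],4.9]

```text
time: 26.37
ee_pos: [0.5559, -0.2681, 0.3094]
orientation: [[-0.002, 0.188, -0.982], [0.001, -0.982, -0.188], [-1.0, -0.002, 0.002]]
force: [1.4, -0.4, 0.7]
opening: 0.0492
```

drive_tool:
  commands:
    - [[-3.0,0,0],[0,0,0],4.9]
    - [[0,0,0],[0,0,0],4.9]
    - [[0,0,0],[0,0,0],4.9]
    - [[0,0,0],[0,0,0],4.9]

```text
time: 26.7
ee_pos: [0.5562, -0.2683, 0.3389]
orientation: [[0.0, 0.188, -0.982], [-0.0, -0.982, -0.188], [-1.0, 0.0, -0.0]]
force: [0.1, 0.3, -0.6]
opening: 0.0493
```

```bash
python3 look.py w13;  python3 - <<'E'
from mv1 import *
A=cur();B=toolrack(.033,.19);M=mid(A,B,.45,[.60,.08,.40])
C=plan(A,M,14,4.9);print();plan(C,B,12,4.9)
E
```

```text
26.7 [ 0.5562 -0.2683  0.3389] 0.0493 [ 0.12  0.3  -0.63] [-0.5   0.51  1.74  0.    0.9   0.88]
[[[-0.44,-2.38,-0.78],[0.005,-0.02,-0.002],4.9],[[-0.45,-2.39,-0.75],[0.005,-0.019,-0.001],4.9],[[-0.46,-2.4,-0.73],[0.006,-0.02,-0.002],4.9],[[-0.48,-2.39,-0.71],[0.005,-0.019,-0.001],4.9],[[-0.48,-2.41,-0.69],[0.005,-0.02,-0.002],4.9],[[-0.49,-2.4,-0.67],[0.005,-0.019,-0.002],4.9],[[-0.5,-2.41,-0.65],[0.005,-0.02,-0.001],4.9],[[-0.51,-2.42,-0.62],[0.005,-0.02,-0.002],4.9]]
[[[-0.52,-2.42,-0.6],[0.006,-0.019,-0.001],4.9],[[-0.52,-2.42,-0.58],[0.005,-0.02,-0.002],4.9],[[-0.54,-2.43,-0.55],[0.005,-0.019,-0.002],4.9],[[-0.53,-2.43,-0.54],[0.005,-0.02,-0.001],4.9],[[-0.55,-2.43,-0.5],[0.005,-0.019,-0.002],4.9],[[-0.55,-2.44,-0.49],[0.005,-0.02,-0.001],4.9]]

[[[1.01,-0.95,-1.16],[0.007,-0.028,-0.002],4.9],[[0.99,-0.95,-1.19],[0.008,-0.028,-0.003],4.9],[[0.95,-0.96,-1.2],[0.007,-0.028,-0.002],4.9],[[0.92,-0.97,-1.23],[0.008,-0.028,-0.002],4.9],[[0.89,-0.98,-1.24],[0.007,-0.027,-0.003],4.9],[[0.85,-0.98,-1.26],[0.007,-0.028,-0.002],4.9],[[0.83,-0.99,-1.27],[0.008,-0.028,-0.002],4.9],[[0.78,-0.99,-1.29],[0.007,-0.028,-0.003],4.9]]
[[[0.76,-1.01,-1.3],[0.008,-0.028,-0.002],4.9],[[0.72,-1.01,-1.32],[0.007,-0.028,-0.002],4.9],[[0.69,-1.02,-1.33],[0.007,-0.028,-0.003],4.9],[[0.65,-1.03,-1.34],[0.008,-0.028,-0.002],4.9]]
```

View pics/w13.png

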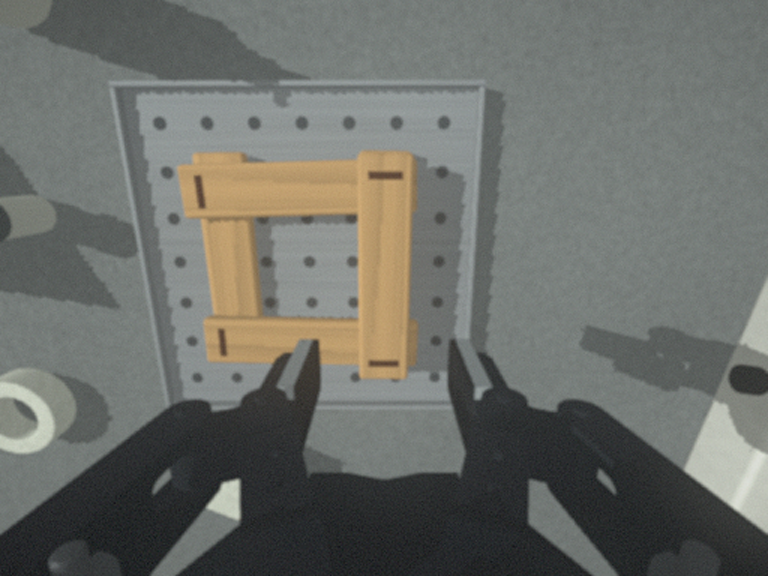

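drive_tool:
  commands:
    - [[-0.44,-2.38,-0.78],[0.005,-0.02,-0.002],4.9]
    - [[-0.45,-2.39,-0.75],[0.005,-0.019,-0.001],4.9]
    - [[-0.46,-2.4,-0.73],[0.006,-0.02,-0.002],4.9]
    - [[-0.48,-2.39,-0.71],[0.005,-0.019,-0.001],4.9]
    - [[-0.48,-2.41,-0.69],[0.005,-0.02,-0.002],4.9]
    - [[-0.49,-2.4,-0.67],[0.005,-0.019,-0.002],4.9]
    - [[-0.5,-2.41,-0.65],[0.005,-0.02,-0.001],4.9]
    - [[-0.51,-2.42,-0.62],[0.005,-0.02,-0.002],4.9]

```text
time: 27.42
ee_pos: [0.5812, -0.0681, 0.3728]
orientation: [[-0.16, 0.146, -0.976], [-0.013, -0.989, -0.146], [-0.987, -0.01, 0.16]]
force: [0.8, 0.3, -0.5]
opening: 0.0491
```

drive_tool:
  commands:
    - [[-0.52,-2.42,-0.6],[0.006,-0.019,-0.001],4.9]
    - [[-0.52,-2.42,-0.58],[0.005,-0.02,-0.002],4.9]
    - [[-0.54,-2.43,-0.55],[0.005,-0.019,-0.002],4.9]
    - [[-0.53,-2.43,-0.54],[0.005,-0.02,-0.001],4.9]
    - [[-0.55,-2.43,-0.5],[0.005,-0.019,-0.002],4.9]
    - [[-0.55,-2.44,-0.49],[0.005,-0.02,-0.001],4.9]

```text
time: 27.92
ee_pos: [0.6001, 0.081, 0.3991]
orientation: [[-0.274, 0.115, -0.955], [-0.02, -0.993, -0.113], [-0.962, -0.012, 0.274]]
force: [0.3, -0.4, 0.0]
opening: 0.0489
```

drive_tool:
  commands:
    - [[1.01,-0.95,-1.16],[0.007,-0.028,-0.002],4.9]
    - [[0.99,-0.95,-1.19],[0.008,-0.028,-0.003],4.9]
    - [[0.95,-0.96,-1.2],[0.007,-0.028,-0.002],4.9]
    - [[0.92,-0.97,-1.23],[0.008,-0.028,-0.002],4.9]
    - [[0.89,-0.98,-1.24],[0.007,-0.027,-0.003],4.9]
    - [[0.85,-0.98,-1.26],[0.007,-0.028,-0.002],4.9]
    - [[0.83,-0.99,-1.27],[0.008,-0.028,-0.002],4.9]
    - [[0.78,-0.99,-1.29],[0.007,-0.028,-0.003],4.9]

```text
time: 28.58
ee_pos: [0.6585, 0.1646, 0.2956]
orientation: [[-0.481, 0.053, -0.875], [-0.02, -0.999, -0.05], [-0.877, -0.007, 0.481]]
force: [0.3, 0.6, 0.1]
opening: 0.049
```

drive_tool:
  commands:
    - [[0.76,-1.01,-1.3],[0.008,-0.028,-0.002],4.9]
    - [[0.72,-1.01,-1.32],[0.007,-0.028,-0.002],4.9]
    - [[0.69,-1.02,-1.33],[0.007,-0.028,-0.003],4.9]
    - [[0.65,-1.03,-1.34],[0.008,-0.028,-0.002],4.9]
    - [[0,0,0],[0,0,0],4.9]
    - [[0,0,0],[0,0,0],4.9]
    - [[0,0,0],[0,0,0],4.9]
    - [[0,0,0],[0,0,0],4.9]

```text
time: 29.25
ee_pos: [0.6876, 0.2057, 0.2475]
orientation: [[-0.572, 0.023, -0.82], [-0.014, -1.0, -0.018], [-0.82, 0.001, 0.572]]
force: [0.0, -0.8, 0.4]
opening: 0.0488
```

```bash
python3 look.py w14
python3 - <<'E'
from mv1 import *
T=cur();G=toolrack(.033,.19)
print((G[:3,:3].T@(T[:3,3]-G[:3,3])*1000).round(2), R.from_matrix(G[:3,:3].T@T[:3,:3]).as_rotvec().round(4))
E
```

```text
29.25 [0.6876 0.2057 0.2475] 0.0488 [ 0.01 -0.81  0.43] [0.22 0.91 1.24 0.11 1.59 1.73]
[-1.33  0.89  0.49] [0.0008 0.002  0.0003]
```

View pics/w14.png

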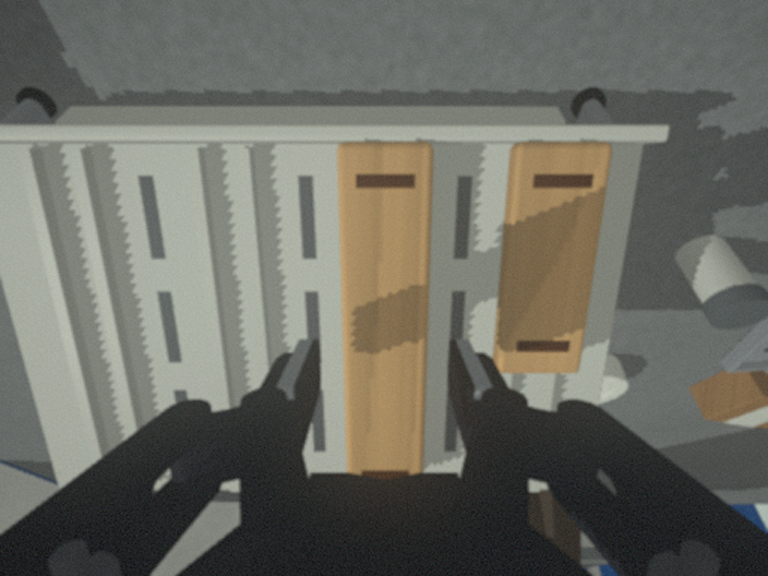

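drive_tool:
  commands:
    - [[0.9,0,-0.05],[-0.001,-0.002,0],4.9]
    - [[0.9,0,0],[0,0,0],4.9]
    - [[0.7,0,0],[0,0,0],4.9]
    - [[0.35,0,0],[0,0,0],4.9]
    - [[0.1,0,0],[0,0,0],4.9]
    - [[0.05,0,0],[0,0,0],4.9]
    - [[0,0,0],[0,0,0],4.9]
    - [[0,0,0],[0,0,0],4.9]

```text
time: 29.97
ee_pos: [0.6713, 0.2059, 0.2223]
orientation: [[-0.574, 0.024, -0.819], [-0.014, -1.0, -0.02], [-0.819, 0.0, 0.574]]
force: [-0.4, 1.0, 0.2]
opening: 0.0488
```

drive_tool:
  commands:
    - [[0,0,0],[0,0,0],3.4]
    - [[0,0,0],[0,0,0],3.2]
    - [[0,0,0],[0,0,0],3.0]
    - [[0,0,0],[0,0,0],3.0]
    - [[0,0,0],[0,0,0],3.0]
  force: 40

```text
time: 30.38
ee_pos: [0.6713, 0.2059, 0.2224]
orientation: [[-0.574, 0.024, -0.819], [-0.014, -1.0, -0.02], [-0.819, 0.0, 0.574]]
force: [2.9, -0.5, 5.8]
opening: 0.0353
```

drive_tool:
  commands:
    - [[-0.5,0,0],[0,0,0],3.0]
    - [[-1.0,0,0],[0,0,0],3.0]
    - [[-2.0,0,0],[0,0,0],3.0]
    - [[-2.5,0,0],[0,0,0],3.0]
    - [[-2.5,0,0],[0,0,0],3.0]
    - [[-1.0,0,0],[0,0,0],3.0]
    - [[0,0,0],[0,0,0],3.0]
    - [[0,0,0],[0,0,0],3.0]

```text
time: 31.05
ee_pos: [0.7254, 0.2071, 0.2993]
orientation: [[-0.574, 0.024, -0.818], [-0.014, -1.0, -0.019], [-0.818, 0.0, 0.575]]
force: [-0.1, -0.3, -0.3]
opening: 0.035
```

```bash
python3 look.py w15
python3 - <<'E'
from mv1 import *
A=cur();G=trayT(0,.056,.030+.161+.10,TR[2]-np.pi/2);print(G.round(3))
M=mid(A,G,.5,[.60,.07,.42])
C=plan(A,M,12,3.0);print();plan(C,G,16,3.0)
E
```

```text
31.05 [0.7254 0.2071 0.2993] 0.035 [-0.08 -0.33 -0.26] [0.21 0.92 1.09 0.11 1.74 1.74]
[[ 0.     0.189 -0.982  0.535]
 [ 0.    -0.982 -0.189 -0.158]
 [-1.     0.    -0.     0.299]
 [ 0.     0.     0.     1.   ]]
[[[-0.21,1.12,1.46],[-0.007,0.026,0.002],3.0],[[-0.25,1.11,1.45],[-0.006,0.025,0.002],3.0],[[-0.28,1.1,1.46],[-0.007,0.026,0.002],3.0],[[-0.32,1.09,1.46],[-0.007,0.025,0.002],3.0],[[-0.35,1.08,1.45],[-0.007,0.026,0.002],3.0],[[-0.39,1.07,1.46],[-0.006,0.025,0.003],3.0],[[-0.42,1.06,1.45],[-0.007,0.026,0.002],3.0],[[-0.45,1.06,1.45],[-0.007,0.025,0.002],3.0]]
[[[-0.49,1.04,1.44],[-0.006,0.026,0.002],3.0],[[-0.53,1.04,1.43],[-0.007,0.025,0.002],3.0],[[-0.56,1.03,1.43],[-0.007,0.026,0.002],3.0],[[-0.59,1.02,1.43],[-0.007,0.025,0.002],3.0]]

[[[0.87,1.38,0.3],[-0.005,0.019,0.002],3.0],[[0.87,1.38,0.33],[-0.005,0.019,0.001],3.0],[[0.86,1.38,0.35],[-0.005,0.019,0.002],3.0],[[0.86,1.37,0.38],[-0.005,0.02,0.001],3.0],[[0.85,1.38,0.4],[-0.005,0.019,0.002],3.0],[[0.85,1.36,0.42],[-0.005,0.019,0.002],3.0],[[0.84,1.37,0.44],[-0.005,0.019,0.001],3.0],[[0.84,1.36,0.47],[-0.005,0.019,0.002],3.0]]
[[[0.82,1.35,0.49],[-0.005,0.019,0.001],3.0],[[0.82,1.36,0.51],[-0.005,0.019,0.002],3.0],[[0.82,1.35,0.54],[-0.005,0.02,0.002],3.0],[[0.8,1.34,0.56],[-0.005,0.019,0.001],3.0],[[0.8,1.34,0.57],[-0.005,0.019,0.002],3.0],[[0.78,1.34,0.61],[-0.005,0.019,0.001],3.0],[[0.78,1.33,0.62],[-0.005,0.019,0.002],3.0],[[0.77,1.33,0.64],[-0.005,0.019,0.001],3.0]]
```

View pics/w15.png

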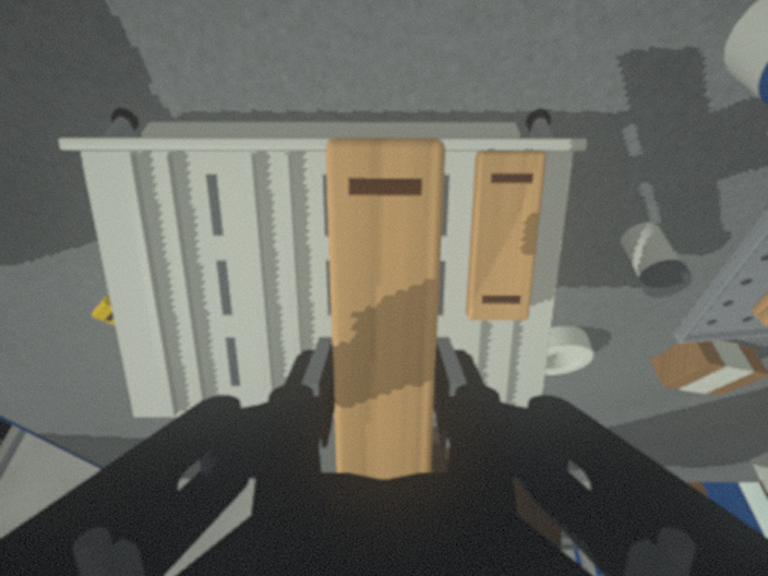

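drive_tool:
  commands:
    - [[-0.21,1.12,1.46],[-0.007,0.026,0.002],3.0]
    - [[-0.25,1.11,1.45],[-0.006,0.025,0.002],3.0]
    - [[-0.28,1.1,1.46],[-0.007,0.026,0.002],3.0]
    - [[-0.32,1.09,1.46],[-0.007,0.025,0.002],3.0]
    - [[-0.35,1.08,1.45],[-0.007,0.026,0.002],3.0]
    - [[-0.39,1.07,1.46],[-0.006,0.025,0.003],3.0]
    - [[-0.42,1.06,1.45],[-0.007,0.026,0.002],3.0]
    - [[-0.45,1.06,1.45],[-0.007,0.025,0.002],3.0]

```text
time: 31.77
ee_pos: [0.6405, 0.1153, 0.3796]
orientation: [[-0.397, 0.08, -0.914], [-0.022, -0.997, -0.078], [-0.917, -0.011, 0.398]]
force: [0.7, -0.5, -1.1]
opening: 0.0349
```

drive_tool:
  commands:
    - [[-0.49,1.04,1.44],[-0.006,0.026,0.002],3.0]
    - [[-0.53,1.04,1.43],[-0.007,0.025,0.002],3.0]
    - [[-0.56,1.03,1.43],[-0.007,0.026,0.002],3.0]
    - [[-0.59,1.02,1.43],[-0.007,0.025,0.002],3.0]

```text
time: 32.1
ee_pos: [0.5988, 0.0697, 0.42]
orientation: [[-0.301, 0.108, -0.947], [-0.02, -0.994, -0.107], [-0.953, -0.013, 0.302]]
force: [-0.4, -0.1, -0.5]
opening: 0.0351
```

drive_tool:
  commands:
    - [[0.87,1.38,0.3],[-0.005,0.019,0.002],3.0]
    - [[0.87,1.38,0.33],[-0.005,0.019,0.001],3.0]
    - [[0.86,1.38,0.35],[-0.005,0.019,0.002],3.0]
    - [[0.86,1.37,0.38],[-0.005,0.02,0.001],3.0]
    - [[0.85,1.38,0.4],[-0.005,0.019,0.002],3.0]
    - [[0.85,1.36,0.42],[-0.005,0.019,0.002],3.0]
    - [[0.84,1.37,0.44],[-0.005,0.019,0.001],3.0]
    - [[0.84,1.36,0.47],[-0.005,0.019,0.002],3.0]

```text
time: 32.77
ee_pos: [0.5668, -0.0443, 0.3587]
orientation: [[-0.152, 0.149, -0.977], [-0.013, -0.989, -0.149], [-0.988, -0.01, 0.153]]
force: [0.7, -0.3, -0.3]
opening: 0.0352
```

drive_tool:
  commands:
    - [[0.82,1.35,0.49],[-0.005,0.019,0.001],3.0]
    - [[0.82,1.36,0.51],[-0.005,0.019,0.002],3.0]
    - [[0.82,1.35,0.54],[-0.005,0.02,0.002],3.0]
    - [[0.8,1.34,0.56],[-0.005,0.019,0.001],3.0]
    - [[0.8,1.34,0.57],[-0.005,0.019,0.002],3.0]
    - [[0.78,1.34,0.61],[-0.005,0.019,0.001],3.0]
    - [[0.78,1.33,0.62],[-0.005,0.019,0.002],3.0]
    - [[0.77,1.33,0.64],[-0.005,0.019,0.001],3.0]

```text
time: 33.43
ee_pos: [0.5346, -0.158, 0.2983]
orientation: [[-0.0, 0.189, -0.982], [0.002, -0.982, -0.189], [-1.0, -0.002, -0.0]]
force: [-0.4, -0.2, -1.4]
opening: 0.035
```

drive_tool:
  commands:
    - [[0,0,0],[0,0,0],3.0]
    - [[0,0,0],[0,0,0],3.0]
    - [[0,0,0],[0,0,0],3.0]
    - [[0,0,0],[0,0,0],3.0]

```text
time: 33.77
ee_pos: [0.5361, -0.1572, 0.2998]
orientation: [[0.001, 0.189, -0.982], [0.001, -0.982, -0.189], [-1.0, -0.001, -0.001]]
force: [-0.5, -0.6, -0.4]
opening: 0.0352
```

```bash
python3 look.py w16
python3 - <<'E'
from mv1 import *
T=cur();G=trayT(0,.056,.030+.161+.10,TR[2]-np.pi/2)
print((G[:3,:3].T@(T[:3,3]-G[:3,3])*1000).round(2), R.from_matrix(G[:3,:3].T@T[:3,:3]).as_rotvec().round(4))
E
```

```text
33.7667 [ 0.5361 -0.1572  0.2998] 0.0352 [-0.47 -0.6  -0.41] [-0.34  0.48  1.91  0.    0.75  1.04]
[-0.91 -0.6  -0.96] [-0.0007  0.0013 -0.0006]
```

View pics/w16.png

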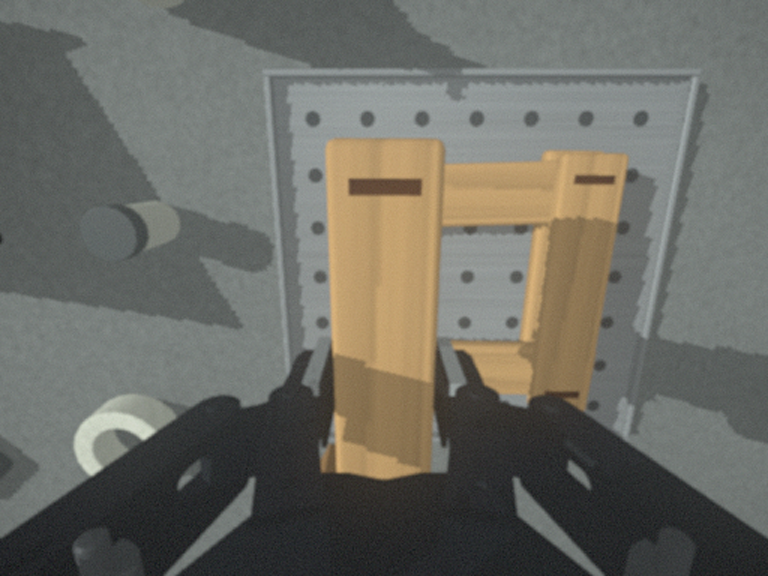

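Descend from 0.2998 to about 0.2025, then step to contact near 0.1987.

drive_tool:
  commands:
    - [[1.5,0.06,0.1],[0.001,-0.001,0.001],3.0]
    - [[2.0,0,0],[0,0,0],3.0]
    - [[2.0,0,0],[0,0,0],3.0]
    - [[2.0,0,0],[0,0,0],3.0]
    - [[1.3,0,0],[0,0,0],3.0]
    - [[0.6,0,0],[0,0,0],3.0]
    - [[0.3,0,0],[0,0,0],3.0]
    - [[0,0,0],[0,0,0],3.0]

```text
time: 34.48
ee_pos: [0.5354, -0.1585, 0.2027]
orientation: [[0.0, 0.188, -0.982], [-0.0, -0.982, -0.188], [-1.0, 0.0, -0.0]]
force: [0.1, -0.1, -1.0]
opening: 0.0351
```

drive_tool:
  commands:
    - [[0,0,0],[0,0,0],3.0]
    - [[0.2,0,0],[0,0,0],3.0]
    - [[0,0,0],[0,0,0],3.0]
    - [[0,0,0],[0,0,0],3.0]

```text
time: 34.82
ee_pos: [0.5354, -0.1588, 0.2012]
orientation: [[0.001, 0.188, -0.982], [-0.001, -0.982, -0.188], [-1.0, 0.001, -0.001]]
force: [0.6, 0.2, 0.1]
opening: 0.0352
```

drive_tool:
  commands:
    - [[0.1,0,0],[0,0,0],3.0]
    - [[0,0,0],[0,0,0],3.0]
    - [[0,0,0],[0,0,0],3.0]

```text
time: 35.07
ee_pos: [0.5353, -0.1588, 0.1998]
orientation: [[0.001, 0.188, -0.982], [-0.0, -0.982, -0.188], [-1.0, 0.001, -0.0]]
force: [-0.1, -0.4, -1.6]
opening: 0.0352
```

drive_tool:
  commands:
    - [[0.1,0,0],[0,0,0],3.0]
    - [[0,0,0],[0,0,0],3.0]
    - [[0,0,0],[0,0,0],3.0]

```text
time: 35.32
ee_pos: [0.5354, -0.1588, 0.1987]
orientation: [[0.001, 0.188, -0.982], [-0.0, -0.982, -0.188], [-1.0, 0.001, -0.001]]
force: [0.4, 0.1, -0.2]
opening: 0.0351
```

drive_tool:
  commands:
    - [[0.06,0,0],[0,0,0],3.0]
    - [[0,0,0],[0,0,0],3.0]
    - [[0,0,0],[0,0,0],3.0]

```text
time: 35.57
ee_pos: [0.5353, -0.1588, 0.1987]
orientation: [[0.001, 0.188, -0.982], [-0.001, -0.982, -0.188], [-1.0, 0.001, -0.001]]
force: [-3.1, 1.0, 12.4]
opening: 0.035
```

drive_tool:
  commands:
    - [[-0.06,0,0],[0,0,0],3.0]
    - [[0,0,0],[0,0,0],4.0]
    - [[0,0,0],[0,0,0],5.0]
    - [[0,0,0],[0,0,0],5.0]
    - [[-1.0,0,0],[0,0,0],5.0]
    - [[-2.0,0,0],[0,0,0],4.9]
    - [[-4.0,0,0],[0,0,0],4.9]
    - [[-4.0,0,0],[0,0,0],4.9]

```text
time: 36.23
ee_pos: [0.5346, -0.1585, 0.3096]
orientation: [[-0.002, 0.188, -0.982], [0.001, -0.982, -0.188], [-1.0, -0.001, 0.002]]
force: [1.5, 0.2, -0.7]
opening: 0.0492
```

drive_tool:
  commands:
    - [[-3.0,0,0],[0,0,0],4.9]
    - [[-3.0,0,0],[0,0,0],4.9]
    - [[0,0,0],[0,0,0],4.9]
    - [[0,0,0],[0,0,0],4.9]
    - [[0,0,0],[0,0,0],4.9]

```text
time: 36.65
ee_pos: [0.5349, -0.1586, 0.3689]
orientation: [[0.001, 0.188, -0.982], [-0.0, -0.982, -0.188], [-1.0, 0.0, -0.0]]
force: [0.6, 0.1, -0.3]
opening: 0.0487
```

```bash
python3 look.py w17; python3 look.py s17 scene
```

```text
36.65 [ 0.5349 -0.1586  0.3689] 0.0487 [ 0.57  0.15 -0.26] [-0.34  0.39  1.85 -0.    0.9   1.04]
36.7 [ 0.5348 -0.1585  0.3682] 0.049 [ 0.95  0.7  -0.2 ] [-0.34  0.39  1.85 -0.    0.9   1.04]
```

View pics/w17.png

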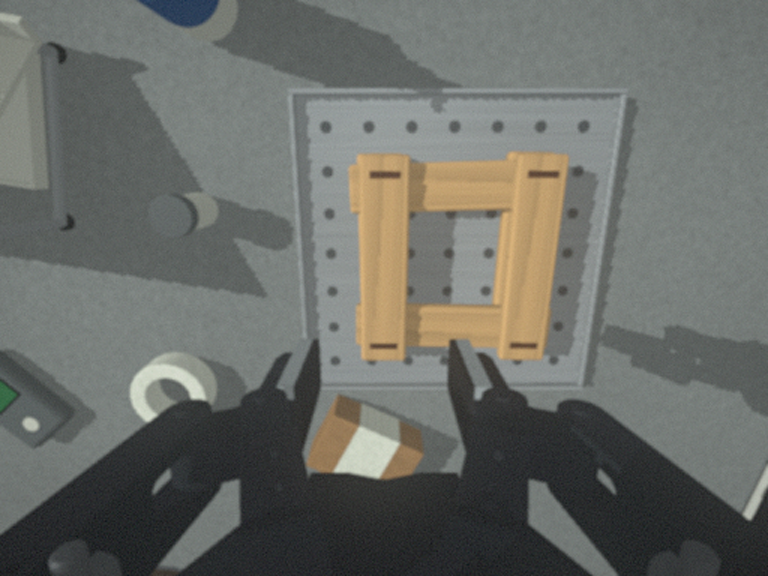

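View pics/s17.png

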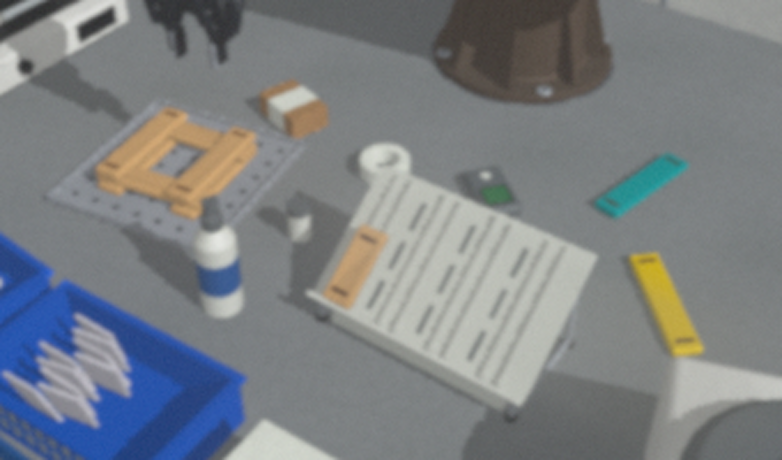

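Run:
```python
from mv1 import *
import pickle
s,im=pickle.load(open("w17.pkl","rb"));W=wcam(s)
c,sn=np.cos(TR[2]),np.sin(TR[2]);Rt=np.array([[c,sn],[-sn,c]])
f=lambda p,z:((hit(W,np.array(p)/1.5,z)[:,:2]-TR[:2])@Rt.T)
for n,p,z in [("tray",[[289,91],[628,91],[582,386],[307,388]],.016),("L",[[357,155],[410,155],[360,360],[405,360]],.044),("R",[[514,154],[568,155],[499,360],[546,359]],.044)]:
    q=f(p,z);print(n,q.round(3).tolist(),q.mean(0).round(4))
from plant import arm
print(arm.state()["time"]);arm.job_done()
```

```text
tray [[0.124, 0.126], [0.123, -0.123], [-0.12, -0.122], [-0.121, 0.126]] [0.0014 0.0018]
L [[0.078, 0.075], [0.078, 0.038], [-0.079, 0.076], [-0.079, 0.04]] [-0.0005  0.0573]
R [[0.079, -0.034], [0.078, -0.072], [-0.08, -0.036], [-0.079, -0.074]] [-0.0004 -0.0542]
36.75
the job is handed in; nothing more can be done
```

I moved the three wrist boards from the rack onto the tower and handed the job in at 36.75 s. The gripper was open and clear above the tower, but no verdict was reported.

**Last checks:** these positions are in the tray's frame, from wrist pictures taken after release:

| Board | x (mm) | y (mm) | Allowed centreline | Allowed middle |
|---|---|---|---|---|
| Second layer, opposite the one already there | −57 | −1 | x −75 to −38 | within 20 |
| Third layer, +y side | −0.5 | +57 | y 38 to 75 | within 20 |
| Third layer, −y side | −0.4 | −54 | y −75 to −38 | within 20 |

- **Square:** all three lie square to about 1 degree.
- **Heights:** contact came at the heights expected for each layer. I put the second-layer board down with about 15 N, and the third-layer boards with up to 23 N and 12 N.
- **Boards already laid:** I measured these only after the first placing. `base_l` and `base_r` were about 56 mm either side of the tray's centre and `second` 56 mm from it, so no shift showed. After that I checked them by eye only, in the last pictures.
- **Splint and bystanders:** the last scene picture shows the splint in its lane and everything else where it started.

**What disagreed:**
- The early top and scene camera fits differed by up to 5 mm.
- The first wrist view of the rack was 3 mm off those fits, so I used the wrist fit.
- My first approach to the rack was 7 mm off because I read the pose before the arm had settled; I corrected it before gripping.
- The last tray check was about 2 mm off, within the calibration.

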